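# Tip the thread spools off the sorting board and put the irons away

### The arm

A 6-joint arm with a two-finger parallel gripper is mounted at the origin on the work surface; the furniture and walls round the work are solid. World frame = base frame: x ahead of the robot, y to its left, z up, the work surface at z = 0. Lengths are in mm, angles in rad, forces in N, time in s.
With the tool pointing down it reaches from about 400 to 825 mm from the base axis. Payload 7 kg.
Tool frame: the origin (TCP) lies where the fingers leave the gripper's body, on its centre line; the fingertips stand 73 mm ahead of it and the grasp point (between the pads) lies 54 mm ahead of it; z points along the fingers, x is the direction in which the jaws open and shut, and the axes are right-handed (so a half turn about z gives the same grasp; the last joint's range is limited). The gripper opens to 85 mm and grips with 20 to 120 N. Pads are 22 mm wide; open, the fingers measure 114 mm over their backs; the gripper's body (76 mm by 85 mm) begins 54 mm behind the grasp point. The pads swing forward as they close: fully open they stand 13 mm farther back than shut.
Start: joints at [-0.984, 0.359, 0.012, 0, -1.224, -0.288], TCP at [198.676, -645.076, 303.902] pointing down, gripper open.
Joint ranges: [-3.07, 3.07], [-1.43, 2.12], [-1.02, 1.25], [-3.03, 1.67], [-3.05, -0], [-3.03, 3.03]. Speed limits (rad/s): [2.39, 2.39, 3.01, 3.14, 3.14, 3.14].

### API

Orientations are given as a unit quaternion [w, x, y, z].
In Python, from station import monitor, get_image, order gives the robot as it stands.
- The arm moves only by the tool step_arm, never from a script. Its argument "plan" is a list of rows, each a list of 3 entries, a list of its own where there are three numbers: the shift along the tool's x, y, z in units of 30 mm (1.0 is 30 mm), then the turn about the tool's z in units of 5 degrees (1.0 is 5 degrees), then the opening, from -1 (shut) to 1 (fully open). In form: [[[x, y, z], yaw, claw], ...]. A call has exactly 10 rows; each row shifts and turns the commanded pose from where the row before left it, along the tool's axes as they then stand; what a row does not reach is not made up. A row lasts 1/10 s, in which the tool goes at most 50 mm and 8.59 degrees, less where a joint would pass 70% of its speed; a pose out of reach is approached as far as the arm can. A call is refused whole if a number of a shift passes 1 or a number of a turn 1, either way. A call with a gripper value outside its range is refused whole. The fingers move at their own pace and stop on an object; the grip force is fixed at half the most. Time passes only in rows, so rows that do not move let the fingers close, or fill a call up. It gives the time, the measured TCP pose, the force and the opening at its end, in the units of the state.
- monitor.get_state(): the state, without advancing time (a new reading comes with each control period).
- get_image(name): name is "side" or "top"; returns a dict with "image" (400x640x3 uint8, red, green, blue), "range_z" (400x640 float32, mm along the optical axis (not along the pixel's ray), 0 where there is no reading), "K" (3x3 intrinsics, pixels), "world_to_cam" (4x4, takes a point from world to camera coordinates). Camera axes: x right, y down, z forward; pixel columns grow to the right and rows downward; lengths in mm; the calibration is good to about 2 mm. A picture is of the moment at which its call begins.
- order.job_done(): hands the job in, once; it reports no verdict.
The state is a dict: "clock": time; "joints": joint angles; "qd": joint speeds; "effort": joint torques, N m; "position": TCP position; "ee_rot": TCP orientation; "force": force on the tool from outside, world axes, zero at the start; "ft_torque": the same for the moment, N m; "finger_gap": opening from 0.0 (shut) to 1.0 (fully open).
Only numpy, scipy, OpenCV 4.12 (cv2) and the standard library are available. Lean on these libraries where they do the work, as an engineer would, in place of code of your own. Each camera call takes 0.05 s, during which the arm holds its last target.

### The job

Carry the loaded wooden sorting board by its dark fin to the tipping stand, set it down flat against the stand's rail with its open edge towards the green bin and let go; then take it again by the red tab at its back and raise the back until both thread spools have rolled over the rail into the green bin while the two flat pricking irons stay on the board. Lay the board flat on the stand again, let go of it, and put both irons into the blue tray. Spill nothing, and do not disturb the other things on the table.

Things in the scene. Friction and masses are not known exactly. Their poses are not given: they have to be found in the camera images.
- sort_board: loose wooden sorting board, 190 (its x) x 180 (its y) mm, 0.35 kg bare, about 0.7 kg loaded; base 8 mm thick. Origin under the centre of its underside, z up. +y is the open pouring edge; the other three sides have rims 6 mm thick, 16 mm high above the underside. Irons lie behind the batten (see board_groove), either side of the fin; when tilted they may slide to the batten, which holds them to 0.7 rad
- carry_fin (a point): grip point on the dark wooden carrying fin that stands in the middle of the board, near the loaded board's centre of mass. The fin is 12 mm thick along the board's x, 64 mm long along its y, its top 58 mm above the board's underside; this point is 42 mm above the underside, at y = +14 mm. Axes as the board's
- board_front (a point): middle of the lower front corner of the board (pouring edge, underside; board y = +90 mm). The board turns about this corner when it is tipped on the stand
- lift_tab: red upright tab at the back of the board, fixed to it: 10 mm thick (board x), 28 mm long (board y), 46 mm tall above the base. Origin at its foot, at board x = 0, y = -70 mm, z = 8 mm; axes as the board's
- tab_grip (a point): grip point on the red tab: board x = 0, y = -70 mm, 38 mm above the board's underside, 16 mm below the tab's top. Axes as the board's
- tip_stand: fixed tipping stand with catch bin. Origin on the table under the centre of its plywood bed; the bed's flat top is 60 mm high, 200 mm (x) x 186 mm (y). At the bed's +y edge a dark stop rail stands 6 mm above the bed (rear face at y = +92 mm, 8 mm thick). Beyond the rail is the open green bin
- stand_rail (a point): middle of the foot of the rail's rear face, at bed height (60 mm); board_front belongs here, with the board's axes parallel to the stand's. Axes as the stand's
- spool_bin (a point): centre of the green bin's floor, 6 mm above the table; inside 212 mm (x) x 120 mm (y), walls 85 mm high, the side towards the board is the 66 mm high rail. Axes as the stand's
- tool_tray: fixed blue open tray, outside 110 (x) x 135 (y) x 30 mm, walls and floor 4 mm; origin under its centre, on the table
- spool_black_mid (a point): centre of the black thread spool, 42 mm in diameter, 70 mm long, lying in the board's groove; its z axis is the spool's axis
- spool_red_mid (a point): centre of the red thread spool, 40 mm in diameter, 60 mm long, lying in the board's groove; its z axis is the spool's axis
- iron_wide: flat steel pricking iron, 101 mm long (its y), 10 mm thick, lying flat on the board with its shank towards the pouring edge; toothed head 24 mm wide towards -y, straight shank 10 mm wide (x) from y = -9 to +50 mm; 0.09 kg; origin at the centre of its underside
- iron_narrow: flat steel pricking iron, 101 mm long (its y), 10 mm thick, lying flat on the board with its shank towards the pouring edge; toothed head 16 mm wide towards -y, straight shank 10 mm wide (x) from y = -9 to +50 mm; 0.09 kg; origin at the centre of its underside
- beeswax: loose yellow cake of wax, 37 x 53 x 20 mm, a bystander; origin under its centre
- dye_bottle: loose white bottle, 44 mm in diameter, 95 mm tall, a bystander; origin under its centre
- glue_bottle: loose white bottle with a red pointed cap, 58 mm in diameter, 177 mm tall, a bystander; origin under its centre
- board_groove (a point): middle of the groove in which the spools lie: board y = +74 mm, on the base's upper face (z = 8 mm). It runs along x between two strips, 4 mm wide and 2.5 mm proud: the lip at the pouring edge (y = +88) and the batten (y = +60). The spools climb over the lip and roll off when the board is tilted about 0.5 rad (28 degrees), not before. Axes as the board's

How it is judged (in metres and radians):
On the way, in this order (a step that is already met when the one before it is completed fails the run):
1. the loaded board lies flat on the stand against the rail, open edge to the bin, released, spools and irons still on it (distance between board_front and stand_rail below 0.025 m and angle between the x axis of sort_board and the x axis of tip_stand, either way round below 0.15 rad and angle between sort_board's own z axis and vertical below 0.06 rad and contact force between the fingers and sort_board below 0.1 N and z of each of spool_black_mid, spool_red_mid, iron_wide, iron_narrow in the frame of sort_board above 0 m and distance between each of spool_black_mid, spool_red_mid, iron_wide, iron_narrow and sort_board below 0.12 m), for 0.15 s.
2. the back of the board is being raised with the fingers on the red tab, its front edge still at the rail (distance between board_front and stand_rail below 0.025 m and angle between the x axis of sort_board and the x axis of tip_stand, either way round below 0.15 rad and angle between sort_board's own z axis and vertical above 0.25 rad and contact force between the fingers and lift_tab above 0.3 N), for 0.02 s.
3. both spools have rolled into the green bin, both irons are still on the board (x of spool_black_mid in the frame of spool_bin between -0.106 and 0.106 m and y of spool_black_mid in the frame of spool_bin between -0.06 and 0.06 m and z of each of spool_black_mid, spool_red_mid in the frame of spool_bin below 0.065 m and x of spool_red_mid in the frame of spool_bin between -0.106 and 0.106 m and y of spool_red_mid in the frame of spool_bin between -0.06 and 0.06 m and z of each of iron_wide, iron_narrow in the frame of sort_board above 0 m and distance between each of iron_wide, iron_narrow and sort_board below 0.12 m), for 0.2 s.
4. the board lies flat on the stand again, released, irons still on it (distance between board_front and stand_rail below 0.025 m and angle between the x axis of sort_board and the x axis of tip_stand, either way round below 0.15 rad and angle between sort_board's own z axis and vertical below 0.06 rad and contact force between the fingers and sort_board below 0.1 N and z of each of iron_wide, iron_narrow in the frame of sort_board above 0 m and distance between each of iron_wide, iron_narrow and sort_board below 0.12 m), for 0.1 s.
At the end, for the whole second after the job is handed in: Both spools lie in the green bin; both irons in the blue tray (centres within 52 x 40 mm of its centre, below 32 mm); the board lies flat (0.06 rad) on the stand, front edge within 25 mm of the rail and parallel to 0.15 rad; all released and at rest (distance between board_front and stand_rail below 0.025 m and angle between the x axis of sort_board and the x axis of tip_stand, either way round below 0.15 rad and angle between sort_board's own z axis and vertical below 0.06 rad and contact force between the fingers and sort_board below 0.1 N and x of spool_black_mid in the frame of spool_bin between -0.106 and 0.106 m and y of spool_black_mid in the frame of spool_bin between -0.06 and 0.06 m and z of each of spool_black_mid, spool_red_mid in the frame of spool_bin below 0.065 m and x of spool_red_mid in the frame of spool_bin between -0.106 and 0.106 m and y of spool_red_mid in the frame of spool_bin between -0.06 and 0.06 m and x of iron_wide in the frame of tool_tray between -0.052 and 0.052 m and y of iron_wide in the frame of tool_tray between -0.04 and 0.04 m and z of each of iron_wide, iron_narrow in the frame of tool_tray below 0.032 m and x of iron_narrow in the frame of tool_tray between -0.052 and 0.052 m and y of iron_narrow in the frame of tool_tray between -0.04 and 0.04 m and linear speed of each of sort_board, iron_wide, iron_narrow below 0.03 m/s); the robot touches nothing.
It fails at once if a bystander (wax cake, bottles) is moved by more than 30 mm (distance of any of beeswax, dye_bottle, glue_bottle from where it was at the start of the episode above 0.03 m).
It fails at once if a spool or an iron is spilled onto the table ((height (world z) of spool_black_mid below 0.026 m and not (y of spool_black_mid in the frame of spool_bin above -0.065 m and x of spool_black_mid in the frame of spool_bin between -0.115 and 0.115 m and y of spool_black_mid in the frame of spool_bin below 0.065 m)) or (height (world z) of spool_red_mid below 0.026 m and not (y of spool_red_mid in the frame of spool_bin above -0.065 m and x of spool_red_mid in the frame of spool_bin between -0.115 and 0.115 m and y of spool_red_mid in the frame of spool_bin below 0.065 m)) or (height (world z) of iron_wide below 0.004 m and not (x of iron_wide in the frame of tool_tray between -0.052 and 0.052 m and y of iron_wide in the frame of tool_tray between -0.04 and 0.04 m and z of iron_wide in the frame of tool_tray below 0.032 m)) or (height (world z) of iron_narrow below 0.004 m and not (x of iron_narrow in the frame of tool_tray between -0.052 and 0.052 m and y of iron_narrow in the frame of tool_tray between -0.04 and 0.04 m and z of iron_narrow in the frame of tool_tray below 0.032 m))).
It also fails if it takes over 72 s, if anything falls off the work surface, if the arm or the gripper's body presses on something with over 40 N, if the wrist force passes 120 N, or if a joint passes its speed limit or range.

## Working session

There is one attempt and no reset: what is moved stays moved. The work goes in short steps, Python scripts to look and compute and a tool call to move; the robot and the scene stay as the last step left them, time stands still between calls to the robot, and variables do not carry over. Pictures are saved under pics/ and viewed, and the job is handed in when it is done.

Besides the shell and the picture viewer there is one more tool, called after "Call:" by a JSON object that holds its "api" and its "payload", one argument or row to a line. step_arm: Moves the arm, as the interface text tells. Its arguments: {"type":"object","properties":{"plan":{"type":"array","items":{"type":"array"}}},"required":["plan"]}

```bash
ls; mkdir -p pics; cat > h.py <<'E'
import numpy as np,cv2
from station import monitor,get_image,order
def snap(name,fn):
    d=get_image(name); cv2.imwrite('pics/'+fn+'.png',d['image'][:,:,::-1]); np.savez('pics/'+fn+'.npz',**d); return d
def cloud(d):
    z=d['range_z'];K=d['K'];h,w=z.shape
    u,v=np.meshgrid(np.arange(w),np.arange(h))
    p=np.stack([(u-K[0,2])/K[0,0]*z,(v-K[1,2])/K[1,1]*z,z,np.ones_like(z)],-1)
    P=p@np.linalg.inv(d['world_to_cam']).T
    P=P[...,:3]; P[z==0]=np.nan
    return P
def ray(d,u,v,zp):
    T=np.linalg.inv(d['world_to_cam']);K=d['K']
    r=T[:3,:3]@np.array([(u-K[0,2])/K[0,0],(v-K[1,2])/K[1,1],1]);o=T[:3,3]
    return o+r*(zp-o[2])/r[2]
E
python3 - <<'E'
from h import *
print(monitor.get_state())
for n in('top','side'):
    d=snap(n,n+'0'); print(d['K'],np.round(d['world_to_cam'],3))
E
```

```text
pics
{'clock': 0.0, 'joints': array([-9.83894115e-01,  3.59359908e-01,  1.10356985e-02, -3.32755858e-04,
       -1.22410260e+00, -2.88066953e-01]), 'qd': array([-0.00033851,  0.00184154, -0.00215174, -0.00108453,  0.00069486,
        0.00094287]), 'effort': array([ 2.18283858e-03, -5.83313906e+01,  2.93419701e+01,  6.93691179e+00,
       -6.07374051e-03, -1.17269661e-06]), 'position': array([ 198.56993001, -644.74050582,  302.97408678]), 'ee_rot': array([-7.13063754e-04,  5.94012007e-01,  8.04455745e-01,  4.25006212e-04]), 'force': array([-0.27677562,  0.68957318,  0.48634839]), 'ft_torque': array([-0.00950009,  0.03597468, -0.01044993]), 'finger_gap': 0.9969073757018994}
[[473.32185857   0.         320.39710267]
 [  0.         473.32185857 191.44781082]
 [  0.           0.           1.        ]] [[-2.000000e-03 -1.000000e+00 -7.000000e-03 -4.922700e+01]
 [-9.960000e-01  2.000000e-03 -9.000000e-02  5.605920e+02]
 [ 9.000000e-02  6.000000e-03 -9.960000e-01  1.672538e+03]
 [ 0.000000e+00  0.000000e+00  0.000000e+00  1.000000e+00]]
[[363.41037755   0.         312.74503987]
 [  0.         363.41037755 198.37067705]
 [  0.           0.           1.        ]] [[ 3.60000e-01  9.33000e-01  6.00000e-03 -1.30790e+02]
 [ 7.33000e-01 -2.78000e-01 -6.21000e-01 -3.80056e+02]
 [-5.78000e-01  2.28000e-01 -7.84000e-01  1.36576e+03]
 [ 0.00000e+00  0.00000e+00  0.00000e+00  1.00000e+00]]
```

View pics/top0.png

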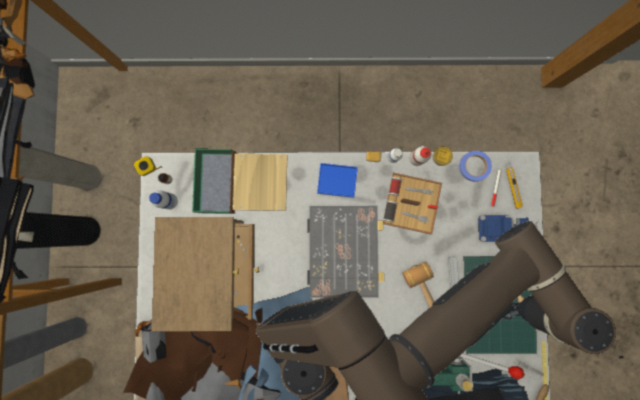

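View pics/side0.png

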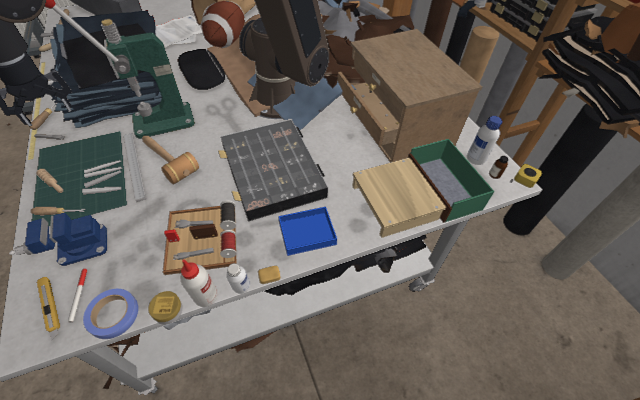

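The top view shows the board at (413,204), the stand at (260,182) with the bin at (213,182), the tray at (337,180), and the wax and bottles at (373..443,155). Next I measure them.

```bash
python3 - <<'E'
from h import *
L=lambda n:dict(np.load(f'pics/{n}.npz'))
t=L('top0');im=t['image'][:,:,::-1]
c=cv2.resize(im[140:245,360:470],None,fx=7,fy=5.7,interpolation=cv2.INTER_CUBIC); c=cv2.resize(im[145:245,365:465],None,fx=6,fy=6,interpolation=cv2.INTER_CUBIC)
cv2.imwrite('pics/c1.png',c)
c=cv2.resize(im[140:230,185:365],None,fx=4.4,fy=4.4,interpolation=cv2.INTER_CUBIC);cv2.imwrite('pics/c2.png',c)
s=L('side0');c=cv2.resize(s['image'][195:310,150:290,::-1],None,fx=5,fy=5,interpolation=cv2.INTER_CUBIC);cv2.imwrite('pics/c3.png',c)
P=cloud(t)
np.set_printoptions(suppress=True,linewidth=200)
for (u,v) in [(337,180),(260,182),(213,182),(232,182),(413,204),(413,180),(195,270),(245,240),(345,250),(396,154),(422,155),(373,156),(297,352),(420,270)]: print(u,v,np.round(P[v,u]))
E
```

```text
337 180 [ 604. -111.    2.]
260 182 [591. 162.  59.]
213 182 [597. 340.   8.]
232 182 [590. 259.  70.]
413 204 [ 514. -380.   32.]
413 180 [ 602. -384.   19.]
195 270 [298. 337. 237.]
245 240 [388. 208.  88.]
345 250 [ 353. -136.   57.]
396 154 [ 684. -313.   90.]
422 155 [ 673. -393.  137.]
373 156 [ 689. -241.   20.]
297 352 [148.  -2. 640.]
420 270 [ 284. -395.   56.]
```

View pics/c1.png

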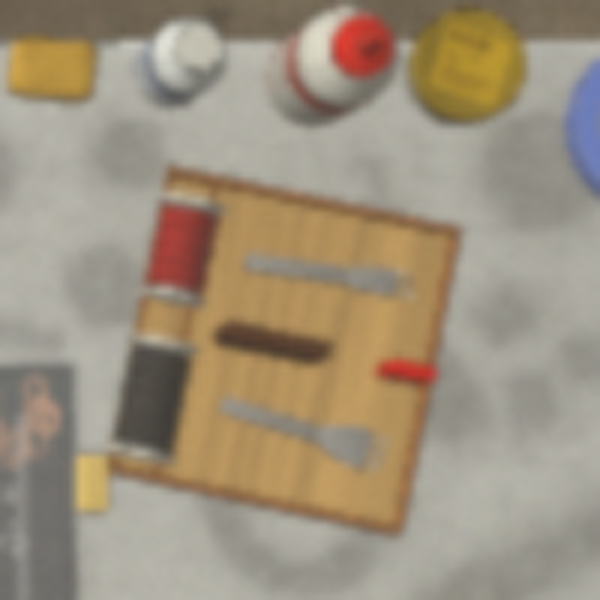

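View pics/c2.png

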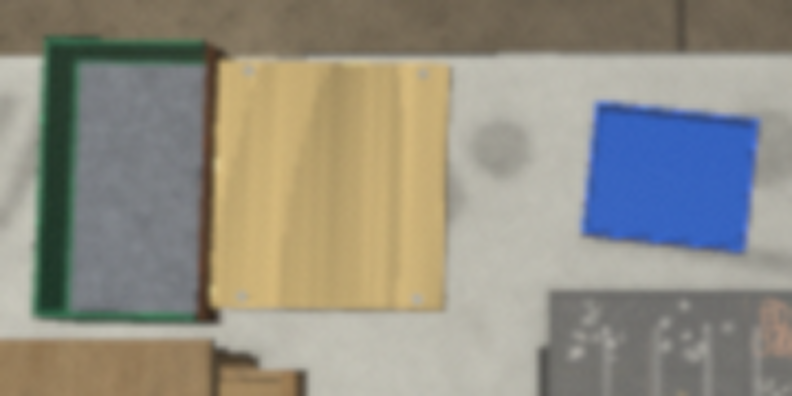

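View pics/c3.png

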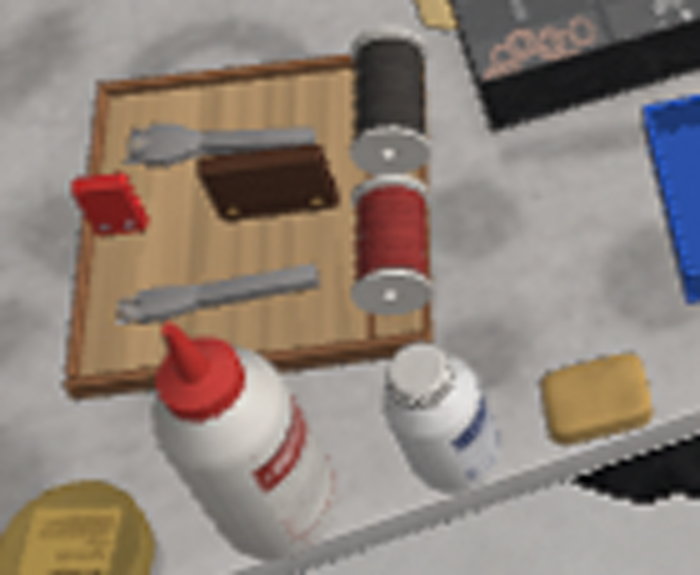

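```bash
cat > m.py <<'E'
from h import *
np.set_printoptions(suppress=True,linewidth=200,precision=1)
L=lambda n:dict(np.load(f'pics/{n}.npz'))
E
python3 - <<'E'
from m import *
t=L('top0')
def c1(x,y,z): return ray(t,365+(x+.5)/6-.5,145+(y+.5)/6-.5,z)
def c2(x,y,z): return ray(t,185+(x+.5)/4.4-.5,140+(y+.5)/4.4-.5,z)
B=np.array([c1(170,168,16),c1(460,230,16),c1(400,535,16),c1(110,468,16)]);print('board',B,B.mean(0))
d=lambda a,b:np.array([np.linalg.norm(b-a),np.degrees(np.arctan2(*(b-a)[:2]))])
print(d(B[1],B[0]),d(B[2],B[3]),'x',d(B[2],B[1]),d(B[3],B[0]))
S=np.array([c2(218,60,60),c2(451,67,60),c2(443,310,60),c2(210,308,60)]);print('stand',S,S.mean(0));print(d(S[1],S[0]),d(S[2],S[3]),'x',d(S[2],S[1]),d(S[3],S[0]))
T=np.array([c2(598,102,30),c2(759,120,30),c2(745,252,30),c2(583,236,30)]);print('tray',T,T.mean(0));print(d(T[1],T[0]),d(T[2],T[3]),'x',d(T[2],T[1]),d(T[3],T[0]))
P=cloud(t)
im=t['image'].astype(int);hsv=cv2.cvtColor(t['image'],cv2.COLOR_RGB2HSV)
reg=np.zeros(im.shape[:2],bool);reg[160:240,380:445]=1
fin=reg&(hsv[...,2]<100)&(P[...,2]>40)
for nm,m in [('fin',fin),('tab',reg&(im[...,0]>170)&(im[...,1]<70)&(np.arange(640)[None]>425))]:
    v,u=np.nonzero(m);q=P[m];print(nm,len(u),np.nanmean(q,0),np.nanmin(q,0),np.nanmax(q,0),u.mean(),v.mean())
    print(cv2.fitLine(np.c_[u,v].astype(np.float32),2,0,.01,.01).ravel())
    print('ray',ray(t,u.mean(),v.mean(),56))
print('fin ends',c1(217,335,57),c1(330,347,57)); print('tab ends',c1(378,367,54),c1(437,374,54))
print('irons wide',c1(222,407,18),c1(380,455,18),'narrow',c1(246,262,18),c1(410,288,18))
# side
s=L('side0')
def c3(x,y,z): return ray(s,150+(x+.5)/5-.5,195+(y+.5)/5-.5,z)
B=np.array([c3(432,338,8),c3(68,385,16),c3(98,85,16)]);print('side board',B)
print(d(B[1],B[0]),d(B[2],B[1]))
print('fin top', c3(198,160,58),c3(318,147,58)); print('tab top',c3(75,180,54),c3(128,174,54))
E
```

```text
board [[ 629.2 -312.5   16. ]
 [ 591.3 -486.    16. ]
 [ 408.8 -445.9   16. ]
 [ 448.9 -274.    16. ]] [ 519.5 -379.6   16. ]
[177.6  12.3] [176.6  13.1] x [186.9 102.4] [184.4 102.1]
stand [[693.9 254.8  60. ]
 [687.7  67.1  60. ]
 [492.1  72.5  60. ]
 [494.1 258.2  60. ]] [591.9 163.1  60. ]
[187.8   1.9] [185.7   0.6] x [195.6  91.6] [199.8  91. ]
tray [[ 663.5  -50.9   30. ]
 [ 648.3 -182.3   30. ]
 [ 540.3 -170.    30. ]
 [ 553.6  -38.6   30. ]] [ 601.4 -110.5   30. ]
[132.3   6.6] [132.1   5.8] x [108.7  96.5] [110.6  96.4]
fin 174 [ 504.9 -317.9   49.3] [ 460.6 -400.8   40.2] [ 669.9 -278.4   90.8] 396.39080459770116 206.3735632183908
[  0.6  -0.8 396.4 206.4]
ray [ 504.6 -316.9   56. ]
tab 12 [ 504.6 -446.4   52.9] [ 502.  -456.6   39.8] [ 506.6 -434.8   60. ] 433.1666666666667 206.33333333333334
[  1.    0.1 433.2 206.3]
ray [ 504.5 -445.7   56. ]
fin ends [ 525.4 -332.4   57. ] [ 518.2 -398.2   57. ]
tab ends [ 506.7 -426.7   54. ] [ 502.5 -461.    54. ]
irons wide [ 485.1 -341.    18. ] [ 456.3 -434.6   18. ] narrow [ 572.  -356.9   18. ] [ 556.2 -454.8   18. ]
side board [[ 628.8 -311.6    8. ]
 [ 594.9 -485.6   16. ]
 [ 412.4 -447.7   16. ]]
[177.5  11. ] [186.4 101.7]
fin top [ 515.3 -398.3   58. ] [ 529.1 -339.2   58. ]
tab top [ 502.2 -459.4   54. ] [ 508.1 -433.7   54. ]
```

```bash
cat >> m.py <<'E'
def pose():
    s=monitor.get_state();w,x,y,z=s['ee_rot'];a=np.degrees(np.arctan2(2*(x*y+w*z),1-2*(y*y+z*z)));return s['position'],a,s
def plan(tgt,ang,n=10,ramp=2,yawmax=1):
    """tgt TCP world mm, ang tool-x world heading deg; prints n rows (tool units)"""
    p,a,s=pose();print('t',round(s['clock'],2),'p',p,'a',round(a,2),'F',s['force'],'gap',round(s['finger_gap']*85,1))
    da=(ang-a+180)%360-180
    w=np.ones(n);
    for i in range(ramp): w[i]=w[-1-i]=(i+1)/(ramp+1)
    w/=w.sum(); d=(np.array(tgt)-p)/30
    print('delta mm',d*30,'dyaw',round(da,2),'units',round(-da/5,2))
    h=a
    for k in range(n):
        c,sn=np.cos(np.radians(h)),np.sin(np.radians(h));v=d*w[k]
        st=np.array([c*v[0]+sn*v[1],sn*v[0]-c*v[1],-v[2]])
        y=-da*w[k]/5; h+=da*w[k]
        print([[round(float(q),2) for q in st],round(float(y),2)],end=',' )
    print()
E
python3 -c "
from m import *
plan([522,-366,200],167.8,15,1)"
```

```text
t 0.1 p [ 198.6 -644.8  303.1] a 107.11 F [-0.6 -0.5  0.2] gap 85.1
delta mm [ 323.4  278.8 -103.1] dyaw 60.69 units -12.14
[[0.2, 0.47, 0.12], -0.43],[[0.37, 0.95, 0.25], -0.87],[[0.3, 0.97, 0.25], -0.87],[[0.23, 0.99, 0.25], -0.87],[[0.15, 1.01, 0.25], -0.87],[[0.07, 1.01, 0.25], -0.87],[[-0.0, 1.02, 0.25], -0.87],[[-0.08, 1.01, 0.25], -0.87],[[-0.16, 1.0, 0.25], -0.87],[[-0.23, 0.99, 0.25], -0.87],[[-0.31, 0.97, 0.25], -0.87],[[-0.38, 0.94, 0.25], -0.87],[[-0.45, 0.91, 0.25], -0.87],[[-0.52, 0.88, 0.25], -0.87],[[-0.29, 0.42, 0.12], -0.43],
```

Call:
{"api": "step_arm", "payload": {
  "plan": [
    [[0.2,0.5,0.1],-0.4,-0.1],
    [[0.4,0.95,0.2],-0.9,-0.1],
    [[0.3,0.95,0.2],-0.9,-0.1],
    [[0.2,1,0.2],-0.9,-0.1],
    [[0.15,1,0.2],-0.9,-0.1],
    [[0.1,1,0.2],-0.9,-0.1],
    [[0,1,0.2],-0.9,-0.1],
    [[-0.1,1,0.2],-0.9,-0.1],
    [[-0.15,1,0.2],-0.9,-0.1],
    [[-0.2,1,0.2],-0.9,-0.1]
  ]
}}

```text
clock: 1.1
position: [416.4, -452.0, 246.3]
ee_rot: [-0.0, 0.26, 0.966, 0.0]
force: [-0.5, 0.0, 0.8]
finger_gap: 0.451
```

```bash
python3 -c "
from m import *
plan([522,-366,180],167.8,8,1)"
```

```text
t 1.1 p [ 416.4 -452.   246.3] a 149.89 F [-0.5  0.   0.8] gap 38.3
delta mm [105.6  86.  -66.3] dyaw 17.91 units -3.58
[[-0.11, 0.3, 0.16], -0.26],[[-0.24, 0.6, 0.32], -0.51],[[-0.27, 0.59, 0.32], -0.51],[[-0.3, 0.58, 0.32], -0.51],[[-0.32, 0.56, 0.32], -0.51],[[-0.35, 0.55, 0.32], -0.51],[[-0.37, 0.53, 0.32], -0.51],[[-0.2, 0.26, 0.16], -0.26],
```

Call:
{"api": "step_arm", "payload": {
  "plan": [
    [[-0.2,0.6,0.2],-0.4,-0.1],
    [[-0.2,0.5,0.3],-0.4,-0.1],
    [[-0.3,0.5,0.3],-0.4,-0.1],
    [[-0.3,0.5,0.3],-0.4,-0.1],
    [[-0.3,0.5,0.3],-0.4,-0.1],
    [[-0.3,0.4,0.3],-0.4,-0.1],
    [[-0.2,0.2,0.2],-0.4,-0.1],
    [[0,0,0],0,-0.1],
    [[0,0,0],0,-0.1],
    [[0,0,0],0,-0.1]
  ]
}}

```text
clock: 2.1
position: [505.1, -389.6, 190.3]
ee_rot: [0.0, 0.143, 0.99, -0.0]
force: [-0.1, -0.3, 0.1]
finger_gap: 0.447
```

```bash
python3 -c "
from m import *
plan([522,-366,96],167.8,8,1)
d=snap('top','top1');snap('side','side1')
import cv2
cv2.imwrite('pics/v1.png',cv2.resize(d['image'][140:250,350:480,::-1],None,fx=5,fy=5))
"
```

```text
t 2.1 p [ 505.1 -389.6  190.3] a 163.57 F [-0.1 -0.3  0.1] gap 38.0
delta mm [ 16.9  23.6 -94.3] dyaw 4.23 units -0.85
[[-0.02, 0.07, 0.22], -0.06],[[-0.05, 0.13, 0.45], -0.12],[[-0.05, 0.13, 0.45], -0.12],[[-0.05, 0.13, 0.45], -0.12],[[-0.05, 0.13, 0.45], -0.12],[[-0.05, 0.13, 0.45], -0.12],[[-0.05, 0.13, 0.45], -0.12],[[-0.03, 0.06, 0.22], -0.06],
```

View pics/side1.png

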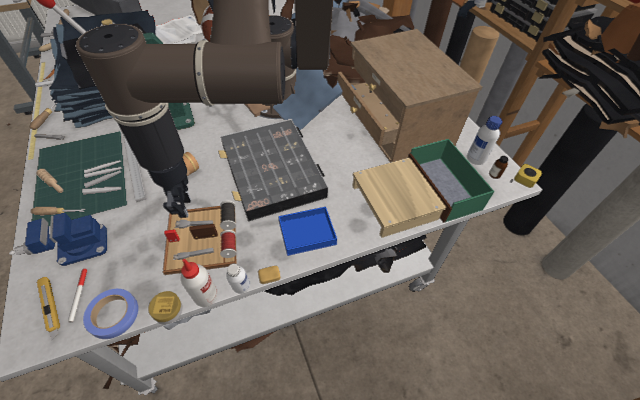

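The side view shows the gripper at (178,205), above and behind the board. Nothing has been touched yet.

Call:
{"api": "step_arm", "payload": {
  "plan": [
    [[-0.1,0.25,0.1],-0.2,-0.1],
    [[-0.1,0.25,0.1],-0.2,-0.1],
    [[-0.1,0.25,0.1],-0.2,-0.1],
    [[-0.08,0.25,0.1],-0.2,-0.1],
    [[0,0,0.2],0,-0.1],
    [[0,0,0.2],0,-0.1],
    [[0,0,0.2],0,-0.1],
    [[0,0,0.2],0,-0.1],
    [[0,0,0],0,-0.1],
    [[0,0,0],0,-0.1]
  ]
}}

```text
clock: 3.2
position: [523.9, -363.3, 153.7]
ee_rot: [-0.0, 0.108, 0.994, -0.0]
force: [-0.1, -0.1, -1.7]
finger_gap: 0.448
```

```bash
python3 -c "
from m import *
plan([522,-366,96],167.8,6,1)
"
```

```text
t 3.2 p [ 523.9 -363.3  153.7] a 167.6 F [-0.1 -0.1 -1.7] gap 38.0
delta mm [ -1.9  -2.7 -57.7] dyaw 0.2 units -0.04
[[0.0, -0.01, 0.19], -0.0],[[0.01, -0.02, 0.38], -0.01],[[0.01, -0.02, 0.38], -0.01],[[0.01, -0.02, 0.38], -0.01],[[0.01, -0.02, 0.38], -0.01],[[0.0, -0.01, 0.19], -0.0],
```

Call:
{"api": "step_arm", "payload": {
  "plan": [
    [[0.02,-0.04,0.2],0,-0.1],
    [[0.02,-0.04,0.4],0,-0.1],
    [[0,0,0.4],0,-0.1],
    [[0,0,0.4],0,-0.1],
    [[0,0,0.3],0,-0.1],
    [[0,0,0.2],0,-0.1],
    [[0,0,0],0,-0.1],
    [[0,0,0],0,-0.1],
    [[0,0,0],0,-0.5],
    [[0,0,0],0,-0.6]
  ]
}}

```text
clock: 4.2
position: [522.7, -365.3, 97.5]
ee_rot: [0.001, 0.108, 0.994, -0.0]
force: [-0.3, 0.3, 0.3]
finger_gap: 0.204
```

Call:
{"api": "step_arm", "payload": {
  "plan": [
    [[0,0,0],0,-0.7],
    [[0,0,0],0,-0.8],
    [[0,0,0],0,-0.9],
    [[0,0,0],0,-1],
    [[0,0,0],0,-1],
    [[0,0,0],0,-1],
    [[0,0,0],0,-1],
    [[0,0,-0.1],0,-1],
    [[0,0,-0.2],0,-1],
    [[0,0,-0.2],0,-1]
  ]
}}

```text
clock: 5.2
position: [521.3, -364.8, 111.1]
ee_rot: [-0.001, 0.108, 0.994, 0.0]
force: [0.3, 0.1, -7.0]
finger_gap: 0.134
```

```bash
python3 -c "
from m import *
plan([522,-366,96],167.8,6,1)
d=snap('side','side2')
cv2.imwrite('pics/v2.png',cv2.resize(d['image'][170:310,130:290,::-1],None,fx=4.5,fy=4.5))
"
```

```text
t 5.2 p [ 521.3 -364.8  111.1] a 167.59 F [ 0.3  0.1 -7. ] gap 11.4
delta mm [  0.7  -1.2 -15.1] dyaw 0.21 units -0.04
[[-0.0, -0.0, 0.05], -0.0],[[-0.01, -0.01, 0.1], -0.01],[[-0.01, -0.01, 0.1], -0.01],[[-0.01, -0.01, 0.1], -0.01],[[-0.01, -0.01, 0.1], -0.01],[[-0.0, -0.0, 0.05], -0.0],
```

View pics/v2.png

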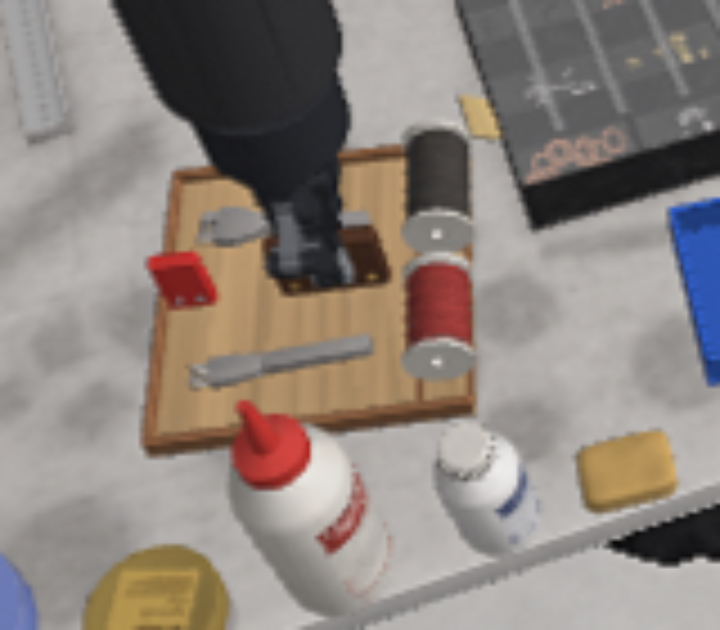

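The board is held level on the fin and lifted about 13 mm. Now I raise it and carry it over.

Call:
{"api": "step_arm", "payload": {
  "plan": [
    [[0,0,-0.3],0,-1],
    [[0,0,-0.5],0,-1],
    [[0,0,-0.5],0,-1],
    [[0,0,-0.5],0,-1],
    [[0,0,-0.5],0,-1],
    [[0,0,-0.5],0,-1],
    [[0,0,-0.4],0,-1],
    [[0,0,-0.3],0,-1],
    [[0,0.1,-0.1],0,-1],
    [[0,0.2,0],0,-1]
  ]
}}

```text
clock: 6.25
position: [524.2, -356.3, 220.0]
ee_rot: [0.0, 0.108, 0.994, 0.0]
force: [-0.2, 0.0, -6.5]
finger_gap: 0.131
```

```bash
python3 -c "
from m import *
plan([592.3,175,222],178.7,24,3)
d=snap('side','side3')
cv2.imwrite('pics/v3.png',cv2.resize(d['image'][130:330,130:350,::-1],None,fx=3,fy=3))
"
```

```text
t 6.25 p [ 524.2 -356.3  220. ] a 167.59 F [-0.2  0.  -6.5] gap 11.1
delta mm [ 68.1 531.3   2. ] dyaw 11.11 units -2.22
[[0.02, 0.21, -0.0], -0.03],[[0.04, 0.42, -0.0], -0.05],[[0.05, 0.64, -0.0], -0.08],[[0.06, 0.85, -0.0], -0.11],[[0.06, 0.85, -0.0], -0.11],[[0.05, 0.85, -0.0], -0.11],[[0.04, 0.85, -0.0], -0.11],[[0.03, 0.85, -0.0], -0.11],[[0.02, 0.85, -0.0], -0.11],[[0.02, 0.85, -0.0], -0.11],[[0.01, 0.85, -0.0], -0.11],[[0.0, 0.85, -0.0], -0.11],[[-0.01, 0.85, -0.0], -0.11],[[-0.01, 0.85, -0.0], -0.11],[[-0.02, 0.85, -0.0], -0.11],[[-0.03, 0.85, -0.0], -0.11],[[-0.04, 0.85, -0.0], -0.11],[[-0.05, 0.85, -0.0], -0.11],[[-0.05, 0.85, -0.0], -0.11],[[-0.06, 0.85, -0.0], -0.11],[[-0.07, 0.85, -0.0], -0.11],[[-0.06, 0.64, -0.0], -0.08],[[-0.04, 0.42, -0.0], -0.05],[[-0.02, 0.21, -0.0], -0.03],
```

View pics/v3.png

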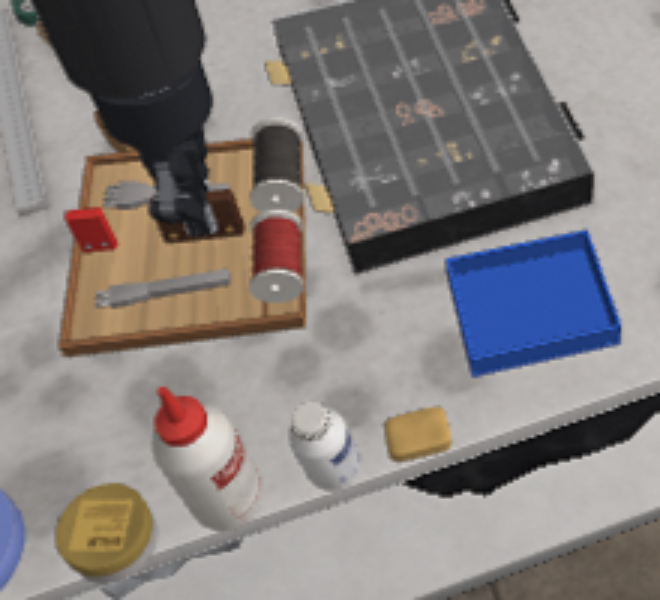

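Call:
{"api": "step_arm", "payload": {
  "plan": [
    [[0,0.2,0],0,-1],
    [[0.05,0.4,0],-0.1,-1],
    [[0.05,0.6,0],-0.1,-1],
    [[0.05,0.8,0],-0.1,-1],
    [[0.05,0.9,0],-0.1,-1],
    [[0.05,0.9,0],-0.1,-1],
    [[0.05,0.9,0],-0.1,-1],
    [[0.05,0.9,0],-0.1,-1],
    [[0.02,0.9,0],-0.1,-1],
    [[0.02,0.9,0],-0.1,-1]
  ]
}}

```text
clock: 7.3
position: [551.9, -133.9, 219.7]
ee_rot: [-0.0, 0.068, 0.998, 0.0]
force: [0.1, -0.4, -6.3]
finger_gap: 0.13
```

```bash
python3 -c "
from m import *
plan([592.3,175,222],178.7,13,3)
"
```

```text
t 7.3 p [ 551.9 -133.9  219.7] a 172.19 F [ 0.1 -0.4 -6.3] gap 11.0
delta mm [ 40.4 308.9   2.3] dyaw 6.51 units -1.3
[[0.0, 0.26, -0.0], -0.03],[[0.0, 0.52, -0.0], -0.07],[[-0.0, 0.78, -0.01], -0.1],[[-0.01, 1.04, -0.01], -0.13],[[-0.02, 1.04, -0.01], -0.13],[[-0.03, 1.04, -0.01], -0.13],[[-0.05, 1.04, -0.01], -0.13],[[-0.06, 1.04, -0.01], -0.13],[[-0.07, 1.04, -0.01], -0.13],[[-0.08, 1.04, -0.01], -0.13],[[-0.07, 0.78, -0.01], -0.1],[[-0.05, 0.52, -0.0], -0.07],[[-0.03, 0.26, -0.0], -0.03],
```

Call:
{"api": "step_arm", "payload": {
  "plan": [
    [[0,0.9,0],-0.1,-1],
    [[0,0.9,0],-0.1,-1],
    [[0,0.9,0],-0.1,-1],
    [[0,0.9,0],-0.1,-1],
    [[-0.05,0.9,0],-0.15,-1],
    [[-0.05,0.9,0],-0.15,-1],
    [[-0.05,0.9,0],-0.15,-1],
    [[-0.05,0.8,0],-0.15,-1],
    [[-0.05,0.6,0],-0.15,-1],
    [[-0.05,0.4,0],-0.15,-1]
  ]
}}

```text
clock: 8.3
position: [584.5, 107.0, 219.7]
ee_rot: [-0.0, 0.011, 1.0, -0.0]
force: [1.2, 0.2, -6.5]
finger_gap: 0.13
```

```bash
python3 -c "
from m import *
plan([592.3,175,222],178.7,10,3)
"
```

```text
t 8.3 p [584.5 107.  219.7] a 178.75 F [ 1.2  0.2 -6.5] gap 11.0
delta mm [ 7.8 68.   2.3] dyaw -0.05 units 0.01
[[-0.01, 0.08, -0.0], 0.0],[[-0.02, 0.16, -0.01], 0.0],[[-0.02, 0.24, -0.01], 0.0],[[-0.03, 0.32, -0.01], 0.0],[[-0.03, 0.32, -0.01], 0.0],[[-0.03, 0.32, -0.01], 0.0],[[-0.03, 0.32, -0.01], 0.0],[[-0.02, 0.24, -0.01], 0.0],[[-0.01, 0.16, -0.01], 0.0],[[-0.01, 0.08, -0.0], 0.0],
```

Call:
{"api": "step_arm", "payload": {
  "plan": [
    [[-0.02,0.4,0],0,-1],
    [[-0.03,0.4,0],0,-1],
    [[-0.03,0.4,0],0,-1],
    [[-0.03,0.3,0.1],0,-1],
    [[-0.03,0.3,0.2],0,-1],
    [[-0.02,0.2,0.2],0,-1],
    [[0,0.1,0.2],0,-1],
    [[0,0,0.2],0,-1],
    [[0,0,0],0,-1],
    [[0,0,0],0,-1]
  ]
}}

```text
clock: 9.3
position: [591.0, 167.8, 192.7]
ee_rot: [-0.0, 0.012, 1.0, -0.0]
force: [0.2, -0.6, -6.1]
finger_gap: 0.132
```

```bash
python3 -c "
from m import *
plan([592.3,175,170],178.7,10,3)
d=snap('side','side4')
cv2.imwrite('pics/v4.png',cv2.resize(d['image'][110:260,330:510,::-1],None,fx=4,fy=4))
d=snap('top','top4')
cv2.imwrite('pics/v4t.png',cv2.resize(d['image'][130:230,180:310,::-1],None,fx=6,fy=6,interpolation=2))
"
```

```text
t 9.3 p [591.  167.8 192.7] a 178.6 F [ 0.2 -0.6 -6.1] gap 11.2
delta mm [  1.3   7.2 -22.7] dyaw 0.1 units -0.02
[[-0.0, 0.01, 0.03], -0.0],[[-0.0, 0.02, 0.05], -0.0],[[-0.0, 0.03, 0.08], -0.0],[[-0.01, 0.03, 0.11], -0.0],[[-0.01, 0.03, 0.11], -0.0],[[-0.01, 0.03, 0.11], -0.0],[[-0.01, 0.03, 0.11], -0.0],[[-0.0, 0.03, 0.08], -0.0],[[-0.0, 0.02, 0.05], -0.0],[[-0.0, 0.01, 0.03], -0.0],
```

View pics/v4.png

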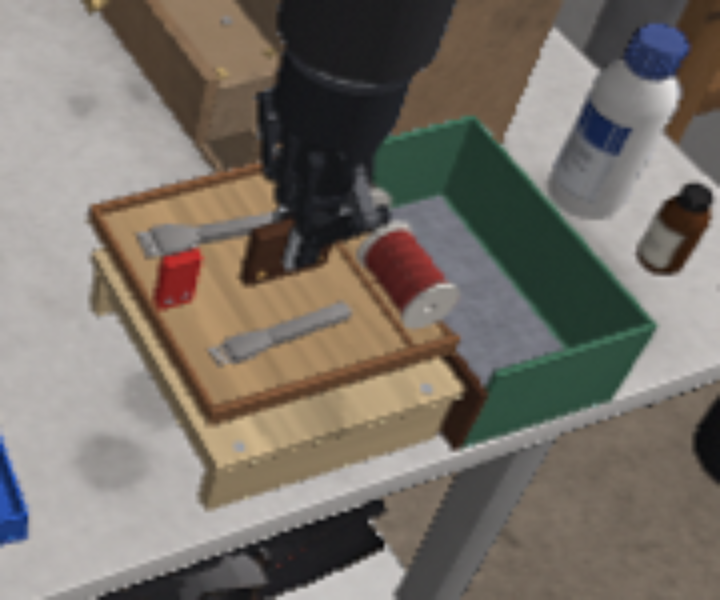

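View pics/v4t.png

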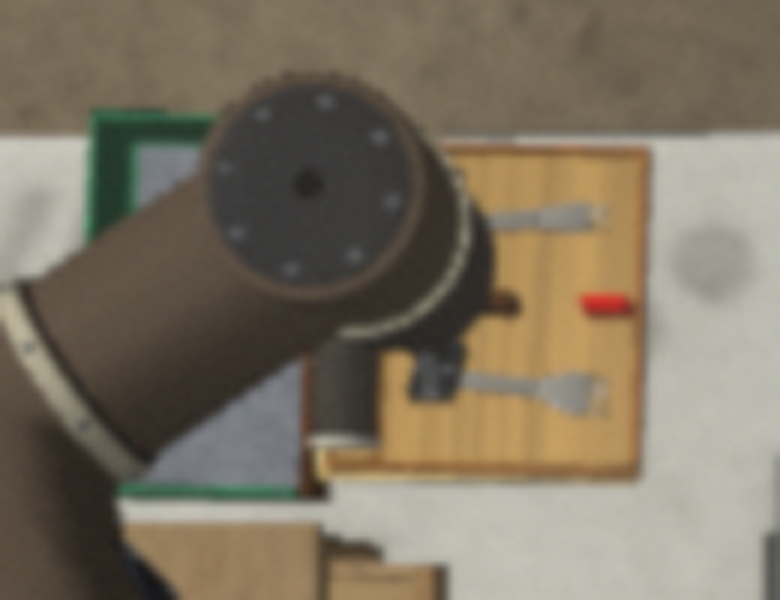

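Both spools and irons are still on the board, which hangs level just above the bed. I check the back corners against the stand.

```bash
python3 -c "
from m import *
t=L('top4')
f=lambda x,y,z:ray(t,180+(x+.5)/6-.5,130+(y+.5)/6-.5,z)
a=f(651,149,111);b=f(639,478,111);print(a,b,(a+b)/2,np.linalg.norm(a-b))
print('tab',f(583,302,149),f(634,306,149))
"
```

```text
[680.5  59.8 111. ] [492.3  65.7 111. ] [586.4  62.8 111. ] 188.2920723845158
tab [588.2  94.3 149. ] [585.9  66.  149. ]
```

Call:
{"api": "step_arm", "payload": {
  "plan": [
    [[-0.03,0.1,0.1],0,-1],
    [[-0.03,0.1,0.2],0,-1],
    [[0,0.07,0.2],0,-1],
    [[0,0,0.2],0,-1],
    [[0,0,0.2],0,-1],
    [[0,0,0.1],0,-1],
    [[0,0,0.05],0,-1],
    [[0,0,0.05],0,-1],
    [[0,0,0.03],0,-1],
    [[0,0,0],0,-1]
  ]
}}

```text
clock: 10.4
position: [593.0, 176.2, 159.1]
ee_rot: [0.0, 0.012, 1.0, 0.0]
force: [-0.3, -0.5, -6.6]
finger_gap: 0.132
```

```bash
python3 -c "
from m import *
plan([592.3,175,157.5],178.7,10,3)
"
```

```text
t 10.4 p [593.  176.2 159.1] a 178.62 F [-0.3 -0.5 -6.6] gap 11.2
delta mm [-0.7 -1.2 -1.6] dyaw 0.08 units -0.02
[[0.0, -0.0, 0.0], -0.0],[[0.0, -0.0, 0.0], -0.0],[[0.0, -0.0, 0.01], -0.0],[[0.0, -0.01, 0.01], -0.0],[[0.0, -0.01, 0.01], -0.0],[[0.0, -0.01, 0.01], -0.0],[[0.0, -0.01, 0.01], -0.0],[[0.0, -0.0, 0.01], -0.0],[[0.0, -0.0, 0.0], -0.0],[[0.0, -0.0, 0.0], -0.0],
```

Call:
{"api": "step_arm", "payload": {
  "plan": [
    [[0,0,0.02],0,-1],
    [[0,0,0.02],0,-1],
    [[0,0,0.02],0,-1],
    [[0,0,0.02],0,-1],
    [[0,0,0.02],0,-1],
    [[0,0,0],0,-1],
    [[0,0,0],0,-1],
    [[0,0,0],0,-1],
    [[0,0,0],0,-1],
    [[0,0,0],0,-1]
  ]
}}

```text
clock: 11.4
position: [593.0, 176.3, 157.6]
ee_rot: [0.0, 0.012, 1.0, 0.0]
force: [-5.6, 0.5, 7.8]
finger_gap: 0.133
```

```bash
python3 -c "
from m import *
plan([592.3,175,157.5],178.7,10,3)
d=snap('side','side5')
cv2.imwrite('pics/v5.png',cv2.resize(d['image'][110:260,330:510,::-1],None,fx=4,fy=4))
"
```

```text
t 11.4 p [593.  176.3 157.6] a 178.65 F [-5.6  0.5  7.8] gap 11.3
delta mm [-0.7 -1.3 -0.1] dyaw 0.05 units -0.01
[[0.0, -0.0, 0.0], -0.0],[[0.0, -0.0, 0.0], -0.0],[[0.0, -0.0, 0.0], -0.0],[[0.0, -0.01, 0.0], -0.0],[[0.0, -0.01, 0.0], -0.0],[[0.0, -0.01, 0.0], -0.0],[[0.0, -0.01, 0.0], -0.0],[[0.0, -0.0, 0.0], -0.0],[[0.0, -0.0, 0.0], -0.0],[[0.0, -0.0, 0.0], -0.0],
```

View pics/v5.png

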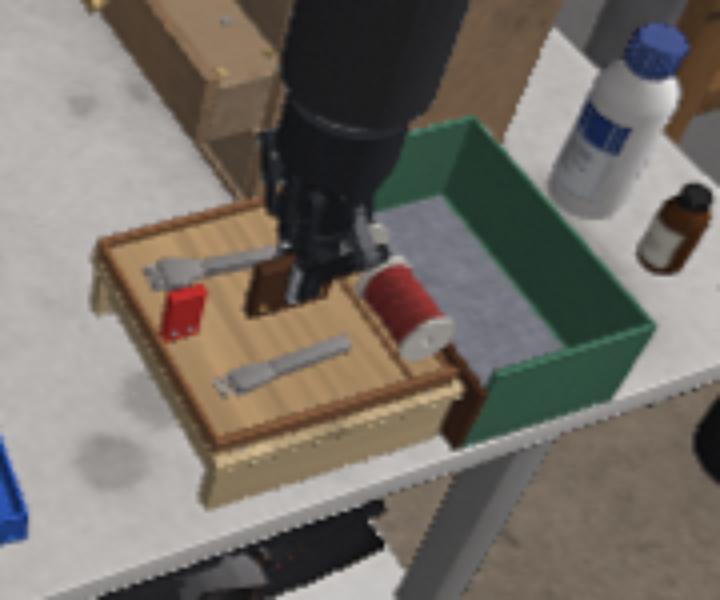

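Call:
{"api": "step_arm", "payload": {
  "plan": [
    [[0,0,-0.02],0,-1],
    [[0,0.03,0],0,-1],
    [[0,0.03,0],0,-1],
    [[0,0.03,0],0,-1],
    [[0,0.03,0],0,-1],
    [[0,0,0],0,-1],
    [[0,0,0],0,-1],
    [[0,0,0],0,-1],
    [[0,0,0],0,-1],
    [[0,0,0],0,-1]
  ]
}}

```text
clock: 12.45
position: [593.7, 179.0, 157.6]
ee_rot: [0.001, 0.012, 1.0, -0.0]
force: [-0.7, -4.1, 5.2]
finger_gap: 0.133
```

Call:
{"api": "step_arm", "payload": {
  "plan": [
    [[0,0.03,0],0,-1],
    [[0,0.03,0],0,-1],
    [[0,0.03,0],0,-1],
    [[0,0,0],0,-1],
    [[0,0,0],0,-1],
    [[0,0,0],0,-0.9],
    [[0,0,0],0,-0.7],
    [[0,0,0],0,-0.5],
    [[0,0,0],0,-0.3],
    [[0,0,0],0,-0.3]
  ]
}}

```text
clock: 13.45
position: [593.3, 182.8, 156.6]
ee_rot: [0.0, 0.012, 1.0, 0.0]
force: [-0.6, 0.9, 0.4]
finger_gap: 0.345
```

```bash
python3 -c "
from m import *
plan([592.3,175,157.5],178.7,10,3)
"
```

```text
t 13.45 p [593.3 182.8 156.6] a 178.63 F [-0.6  0.9  0.4] gap 29.3
delta mm [-1.  -7.8  0.9] dyaw 0.07 units -0.01
[[0.0, -0.01, -0.0], -0.0],[[0.0, -0.02, -0.0], -0.0],[[0.0, -0.03, -0.0], -0.0],[[0.0, -0.04, -0.0], -0.0],[[0.0, -0.04, -0.0], -0.0],[[0.0, -0.04, -0.0], -0.0],[[0.0, -0.04, -0.0], -0.0],[[0.0, -0.03, -0.0], -0.0],[[0.0, -0.02, -0.0], -0.0],[[0.0, -0.01, -0.0], -0.0],
```

Call:
{"api": "step_arm", "payload": {
  "plan": [
    [[0,0,-0.2],0,-0.3],
    [[0,0,-0.5],0,-0.3],
    [[0,0,-0.6],0,-0.3],
    [[0,0,-0.6],0,-0.3],
    [[0,-0.2,-0.6],0,-0.3],
    [[0,-0.6,-0.5],0,-0.3],
    [[0,-0.7,-0.2],0,-0.3],
    [[0,-0.7,0],0,-0.3],
    [[0,-0.5,0],0,-0.3],
    [[0,0,0],0,-0.3]
  ]
}}

```text
clock: 14.45
position: [590.9, 99.5, 252.8]
ee_rot: [-0.0, 0.013, 1.0, -0.0]
force: [0.3, 0.9, 0.5]
finger_gap: 0.348
```

```bash
python3 -c "
from m import *
plan([592.3,95,215],178.7,10,3)
d=snap('side','side6')
cv2.imwrite('pics/v6.png',cv2.resize(d['image'][110:260,330:510,::-1],None,fx=4,fy=4))
d=snap('top','top6')
cv2.imwrite('pics/v6t.png',cv2.resize(d['image'][130:230,180:310,::-1],None,fx=6,fy=6,interpolation=2))
"
```

```text
t 14.45 p [590.9  99.5 252.8] a 178.5 F [0.3 0.9 0.5] gap 29.6
delta mm [  1.4  -4.5 -37.8] dyaw 0.2 units -0.04
[[-0.0, -0.01, 0.05], -0.0],[[-0.0, -0.01, 0.09], -0.0],[[-0.01, -0.02, 0.14], -0.0],[[-0.01, -0.02, 0.18], -0.01],[[-0.01, -0.02, 0.18], -0.01],[[-0.01, -0.02, 0.18], -0.01],[[-0.01, -0.02, 0.18], -0.01],[[-0.01, -0.02, 0.14], -0.0],[[-0.0, -0.01, 0.09], -0.0],[[-0.0, -0.01, 0.05], -0.0],
```

View pics/v6.png

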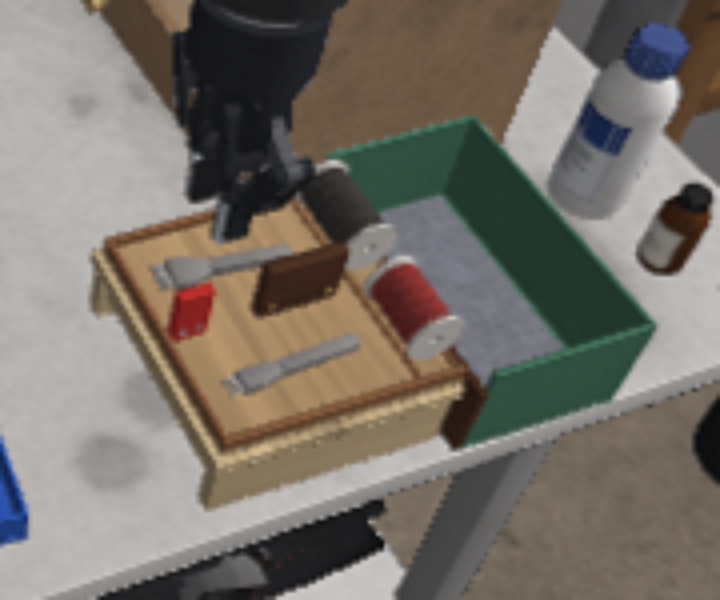

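View pics/v6t.png

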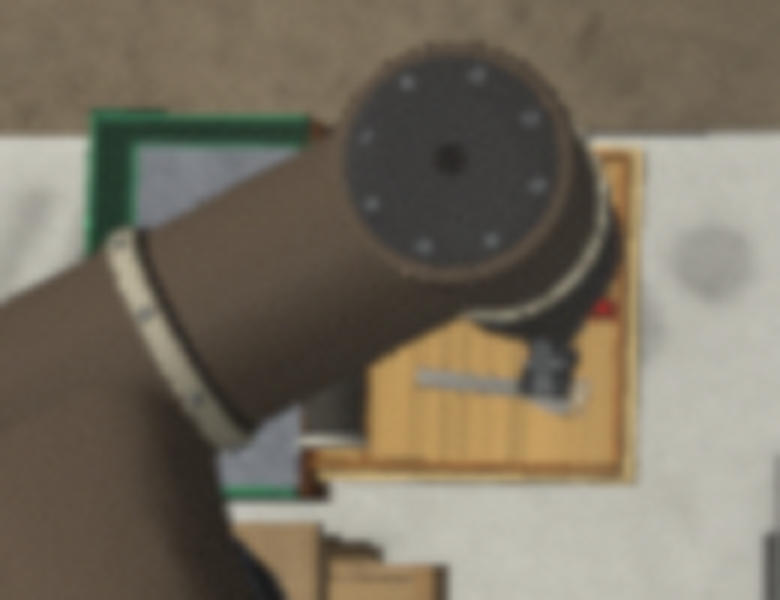

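```bash
python3 -c "
from m import *
s=L('side6');im=s['image'].astype(int)
f=lambda x,y,z:ray(s,330+(x+.5)/4-.5,110+(y+.5)/4-.5,z)
print('tabtop near',f(175,295,114),f(214,286,114))
print('tab foot near',f(170,339,68),f(207,326,68))
a,b,c=f(222,449,76),f(105,243,76),f(466,378,76);print('back corners',a,b,'front',c)
t=L('top6');g=lambda x,y,z:ray(t,180+(x+.5)/6-.5,130+(y+.5)/6-.5,z)
a=g(633,149,76);b=g(623,472,76);print('top back',a,b,(a+b)/2)
print('tab back',g(616,310,114), 'front black end corner',g(305,480,60))
P=cloud(s);m=(im[...,0]>150)&(im[...,1]<60)&(im[...,2]<60);m[:,:365]=0;m[:,390:]=0;m[:180]=0;m[198:]=0
q=P[m];q=q[q[:,2]>85];print(len(q),np.nanmean(q,0),np.nanmin(q,0),np.nanmax(q,0))
"
```

```text
tabtop near [592.5  81.5 114. ] [594.6 109.1 114. ]
tab foot near [593.4  84.3  68. ] [592.1 113.2  68. ]
back corners [691.2  70.4  76. ] [503.7  77.   76. ] front [698.  248.1  76. ]
top back [686.5  73.   76. ] [497.7  77.8  76. ] [592.1  75.4  76. ]
tab back [587.6  79.  114. ] front black end corner [494.2 265.   60. ]
23 [594.8  96.2 112.7] [590.3  83.8  93.3] [598. 108. 116.]
```

Call:
{"api": "step_arm", "payload": {
  "plan": [
    [[0,-0.1,0.3],0,-0.3],
    [[0,-0.1,0.5],0,-0.3],
    [[0,0,0.6],0,-0.3],
    [[0,0,0.6],0,-0.3],
    [[0,0,0.5],0,-0.3],
    [[0,0,0.4],0,-0.3],
    [[0,0,0.2],0,-0.3],
    [[0,0,0],0,-0.3],
    [[0,0,0],0,-0.3],
    [[0,0,0],0,-0.3]
  ]
}}

```text
clock: 15.55
position: [591.5, 95.8, 160.4]
ee_rot: [0.001, 0.012, 1.0, 0.0]
force: [0.6, 0.1, 0.7]
finger_gap: 0.347
```

```bash
python3 -c "
from m import *
plan([591,93,156],178.7,4,1)
d=snap('side','side7')
cv2.imwrite('pics/v7.png',cv2.resize(d['image'][110:260,330:510,::-1],None,fx=4,fy=4))
a0=np.arctan2(42,162);r=np.hypot(42,162)
th=np.array([0,.05,.1,.15,.2,.25,.3,.35,.4,.45,.5,.55,.6,.65]);Y=162-r*np.cos(a0+th);Z=r*np.sin(a0+th)-42
print(np.c_[th,Y,Z]);print(np.c_[th[1:],np.diff(Y)/30,np.diff(Z)/30].round(2))
"
```

```text
t 15.55 p [591.5  95.8 160.4] a 178.63 F [0.6 0.1 0.7] gap 29.5
delta mm [-0.5 -2.8 -4.4] dyaw 0.07 units -0.01
[[0.0, -0.02, 0.02], -0.0],[[0.0, -0.03, 0.05], -0.0],[[0.0, -0.03, 0.05], -0.0],[[0.0, -0.02, 0.02], -0.0],
[[ 0.   0.   0. ]
 [ 0.1  2.3  8. ]
 [ 0.1  5.  16. ]
 [ 0.1  8.1 23.7]
 [ 0.2 11.6 31.3]
 [ 0.2 15.4 38.8]
 [ 0.3 19.6 46. ]
 [ 0.3 24.2 53. ]
 [ 0.4 29.1 59.8]
 [ 0.5 34.4 66.3]
 [ 0.5 40.  72.5]
 [ 0.6 45.8 78.5]
 [ 0.6 52.  84.1]
 [ 0.7 58.5 89.5]]
[[0.1 0.1 0.3]
 [0.1 0.1 0.3]
 [0.1 0.1 0.3]
 [0.2 0.1 0.2]
 [0.2 0.1 0.2]
 [0.3 0.1 0.2]
 [0.3 0.1 0.2]
 [0.4 0.2 0.2]
 [0.5 0.2 0.2]
 [0.5 0.2 0.2]
 [0.6 0.2 0.2]
 [0.6 0.2 0.2]
 [0.7 0.2 0.2]]
```

View pics/v7.png

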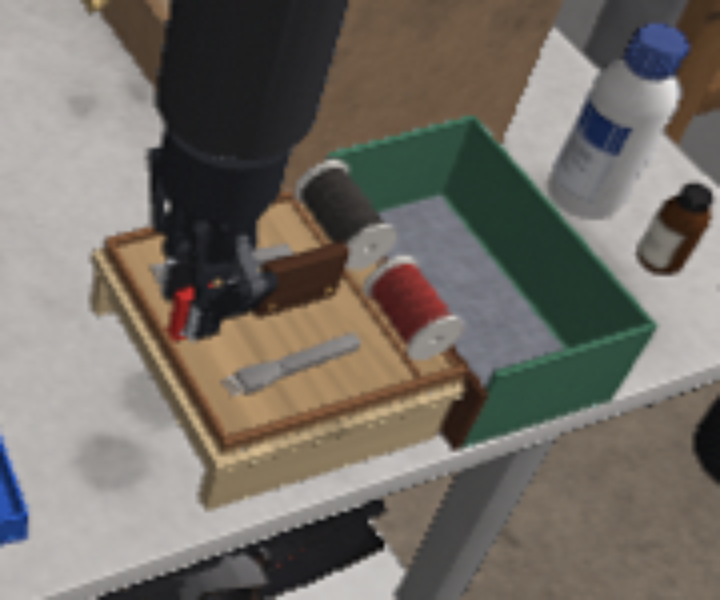

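The near finger sits a little forward on the tab, so I shift back 4 mm, lower and close.

Call:
{"api": "step_arm", "payload": {
  "plan": [
    [[0,-0.07,0.05],0,-0.3],
    [[0,-0.07,0.08],0,-0.3],
    [[0,0,0],0,-0.5],
    [[0,0,0],0,-0.7],
    [[0,0,0],0,-0.8],
    [[0,0,0],0,-0.9],
    [[0,0,0],0,-1],
    [[0,0,0],0,-1],
    [[0,0,0],0,-1],
    [[0,0,0],0,-1]
  ]
}}

```text
clock: 16.6
position: [591.2, 91.3, 155.9]
ee_rot: [0.0, 0.012, 1.0, -0.0]
force: [2.5, -1.5, 1.7]
finger_gap: 0.102
```

```bash
python3 -c "
from m import *
plan([591,93,156],178.7,4,1)
d=snap('side','side8')
cv2.imwrite('pics/v8.png',cv2.resize(d['image'][110:260,330:510,::-1],None,fx=4,fy=4))
a0=np.arctan2(42,162);r=np.hypot(42,162)
np.set_printoptions(suppress=True,precision=2)
th=np.array([0,.05,.1,.15,.2,.25,.3,.35,.4,.45,.5,.55,.6,.65]);Y=162-r*np.cos(a0+th);Z=r*np.sin(a0+th)-42
print(np.c_[th[1:],np.diff(Y)/30,np.diff(Z)/30].round(2))
"
```

```text
t 16.6 p [591.2  91.3 155.9] a 178.62 F [ 2.5 -1.5  1.7] gap 8.7
delta mm [-0.2  1.7  0.1] dyaw 0.08 units -0.02
[[0.0, 0.01, -0.0], -0.0],[[0.0, 0.02, -0.0], -0.01],[[0.0, 0.02, -0.0], -0.01],[[0.0, 0.01, -0.0], -0.0],
[[0.05 0.08 0.27]
 [0.1  0.09 0.26]
 [0.15 0.1  0.26]
 [0.2  0.12 0.25]
 [0.25 0.13 0.25]
 [0.3  0.14 0.24]
 [0.35 0.15 0.23]
 [0.4  0.16 0.23]
 [0.45 0.18 0.22]
 [0.5  0.19 0.21]
 [0.55 0.2  0.2 ]
 [0.6  0.21 0.19]
 [0.65 0.21 0.18]]
```

View pics/v8.png

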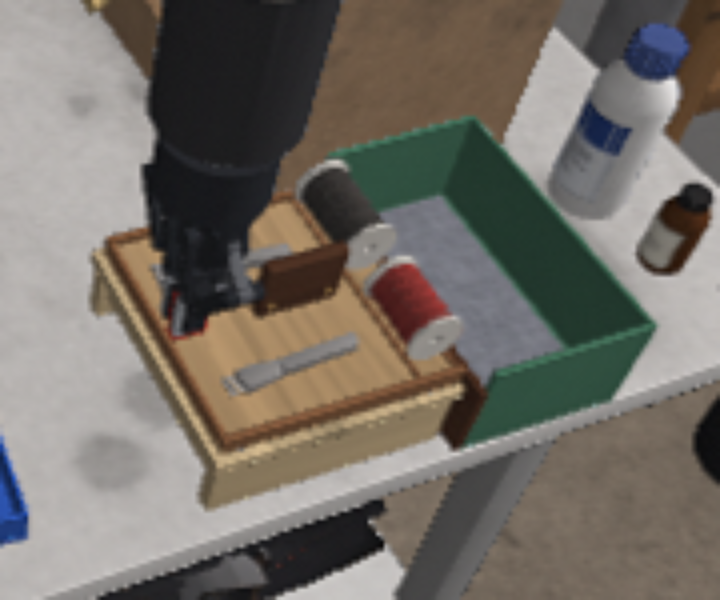

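Call:
{"api": "step_arm", "payload": {
  "plan": [
    [[0,0.04,-0.13],0,-1],
    [[0,0.04,-0.14],0,-1],
    [[0,0.05,-0.13],0,-1],
    [[0,0.05,-0.13],0,-1],
    [[0,0.05,-0.13],0,-1],
    [[0,0.05,-0.13],0,-1],
    [[0,0.06,-0.13],0,-1],
    [[0,0.06,-0.13],0,-1],
    [[0,0.06,-0.12],0,-1],
    [[0,0.06,-0.12],0,-1]
  ]
}}

```text
clock: 17.65
position: [591.3, 107.1, 194.7]
ee_rot: [-0.0, 0.012, 1.0, -0.0]
force: [1.2, -0.2, -5.9]
finger_gap: 0.105
```

```bash
python3 -c "
from m import *
plan([591,93,156],178.7,4,1)
d=snap('side','side9')
cv2.imwrite('pics/v9.png',cv2.resize(d['image'][110:260,330:510,::-1],None,fx=4,fy=4))
"
```

```text
t 17.65 p [591.3 107.1 194.7] a 178.62 F [ 1.2 -0.2 -5.9] gap 8.9
delta mm [ -0.3 -14.1 -38.7] dyaw 0.08 units -0.02
[[-0.0, -0.08, 0.21], -0.0],[[-0.0, -0.16, 0.43], -0.01],[[-0.0, -0.16, 0.43], -0.01],[[-0.0, -0.08, 0.21], -0.0],
```

View pics/v9.png

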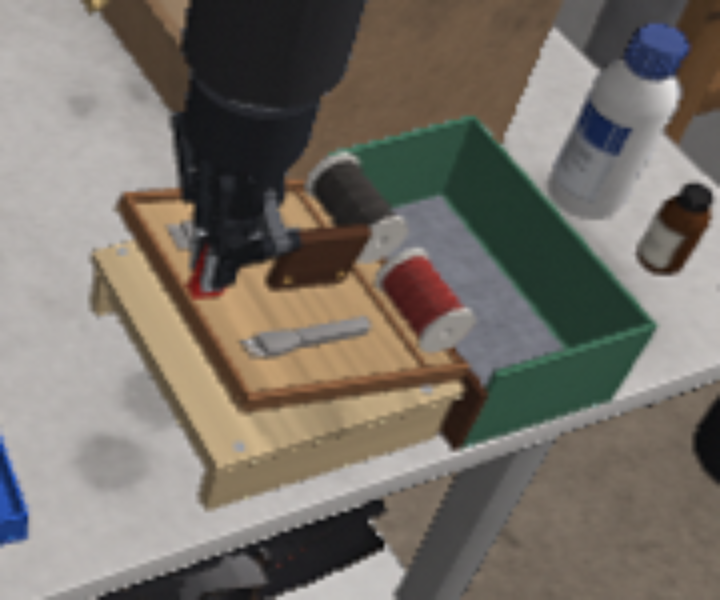

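```bash
cat >> m.py <<'E'
def rayx(d,u,v,xp):
    T=np.linalg.inv(d['world_to_cam']);K=d['K']
    r=T[:3,:3]@np.array([(u-K[0,2])/K[0,0],(v-K[1,2])/K[1,1],1]);o=T[:3,3]
    return o+r*(xp-o[0])/r[0]
E
python3 -c "
from m import *
for n,pts in (('side6',[(222,449),(466,378)]),('side9',[(248,408),(470,374)])):
    s=L(n)
    q=[rayx(s,330+(x+.5)/4-.5,110+(y+.5)/4-.5,xp) for (x,y),xp in zip(pts,(686.5,690.5))]
    d=q[1]-q[0];print(n,q,np.linalg.norm(d[1:]),np.arctan2(-d[2],d[1]))
"
```

```text
side6 [array([686.5,  74.4,  67.6]), array([690.5, 257.9,  62.3])] 183.55543123443704 0.028597428312700842
side9 [array([686.5,  85.5, 106.6]), array([690.5, 259.8,  65.8])] 179.03455771026486 0.2299435577043249
```

Call:
{"api": "step_arm", "payload": {
  "plan": [
    [[0,0.06,-0.12],0,-1],
    [[0,0.06,-0.12],0,-1],
    [[0,0.07,-0.12],0,-1],
    [[0,0.07,-0.12],0,-1],
    [[0,0.07,-0.12],0,-1],
    [[0,0.07,-0.12],0,-1],
    [[0,0.08,-0.11],0,-1],
    [[0,0.08,-0.11],0,-1],
    [[0,0.08,-0.11],0,-1],
    [[0,0.08,-0.11],0,-1]
  ]
}}

```text
clock: 18.7
position: [591.8, 128.8, 229.4]
ee_rot: [-0.0, 0.012, 1.0, 0.0]
force: [0.6, 0.6, -6.0]
finger_gap: 0.103
```

```bash
python3 -c "
from m import *
plan([591,93,156],178.7,4,1)
d=snap('side','side10')
cv2.imwrite('pics/v10.png',cv2.resize(d['image'][110:260,330:510,::-1],None,fx=4,fy=4))
"
```

```text
t 18.7 p [591.8 128.8 229.4] a 178.62 F [ 0.6  0.6 -6. ] gap 8.7
delta mm [ -0.8 -35.8 -73.4] dyaw 0.08 units -0.02
[[-0.0, -0.2, 0.41], -0.0],[[-0.0, -0.4, 0.82], -0.01],[[-0.0, -0.4, 0.82], -0.01],[[-0.0, -0.2, 0.41], -0.0],
```

View pics/v10.png

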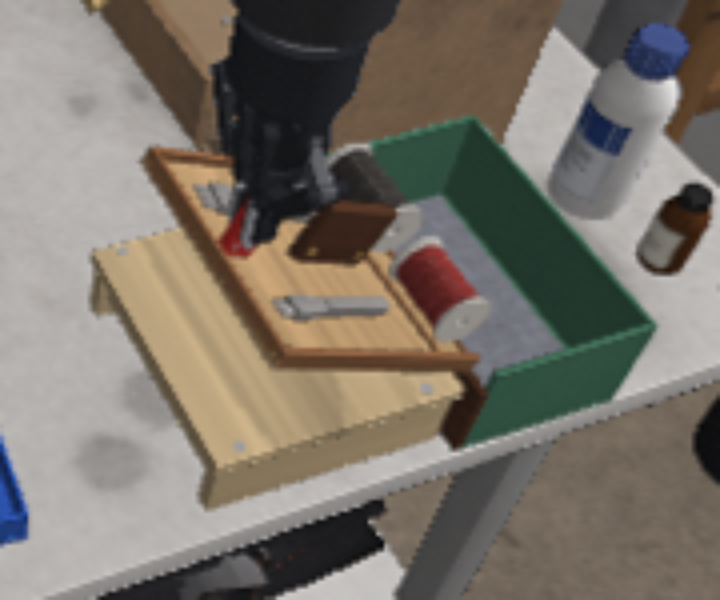

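```bash
python3 -c "
from m import *
for n,pts in (('side10',[(280,364),(478,358)]),):
    s=L(n)
    q=[rayx(s,330+(x+.5)/4-.5,110+(y+.5)/4-.5,xp) for (x,y),xp in zip(pts,(686.5,690.5))]
    d=q[1]-q[0];print(n,q,np.linalg.norm(d[1:]),np.arctan2(-d[2],d[1]))
"
```

```text
side10 [array([686.5,  99.8, 144.6]), array([690.5, 260.1,  83.1])] 171.651917074129 0.36679011189444055
```

Call:
{"api": "step_arm", "payload": {
  "plan": [
    [[0,0.08,-0.06],0,-1],
    [[0,0.08,-0.07],0,-1],
    [[0,0.08,-0.07],0,-1],
    [[0,0.08,-0.08],0,-1],
    [[0,0.08,-0.08],0,-1],
    [[0,0.08,-0.08],0,-1],
    [[0,0,0],0,-1],
    [[0,0,0],0,-1],
    [[0,0,0],0,-1],
    [[0,0,0],0,-1]
  ]
}}

```text
clock: 19.75
position: [592.1, 142.8, 242.3]
ee_rot: [-0.0, 0.012, 1.0, -0.0]
force: [-0.7, 0.7, -7.2]
finger_gap: 0.103
```

```bash
python3 -c "
from m import *
plan([591,93,156],178.7,4,1)
d=snap('side','side11')
cv2.imwrite('pics/v11.png',cv2.resize(d['image'][110:260,330:510,::-1],None,fx=4,fy=4))
"
```

```text
t 19.75 p [592.1 142.8 242.3] a 178.61 F [-0.7  0.7 -7.2] gap 8.7
delta mm [ -1.1 -49.8 -86.3] dyaw 0.09 units -0.02
[[-0.0, -0.28, 0.48], -0.0],[[-0.0, -0.55, 0.96], -0.01],[[-0.0, -0.55, 0.96], -0.01],[[-0.0, -0.28, 0.48], -0.0],
```

View pics/v11.png

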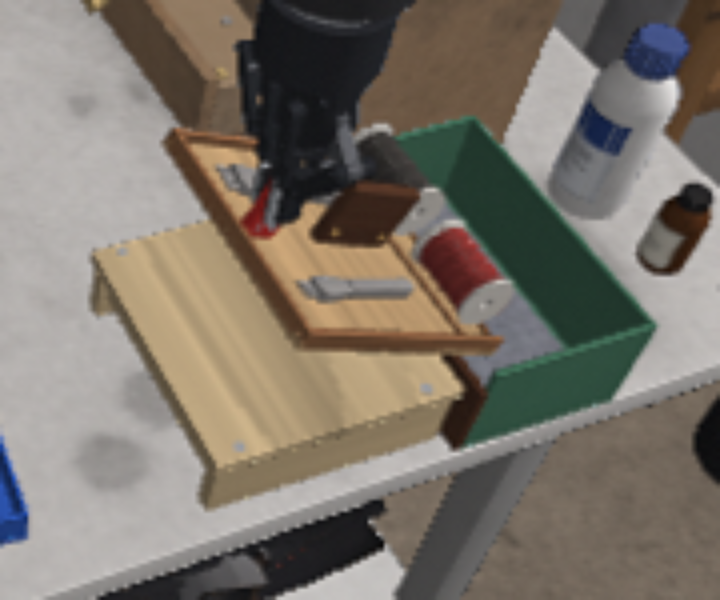

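The pads' torsional grip is now carrying the board, so the front has lifted over the rail and the tilt has stopped growing. I bring the front edge back down behind the rail. After that, pushing towards the rail will make the board turn.

Call:
{"api": "step_arm", "payload": {
  "plan": [
    [[0,-0.1,0],0,-1],
    [[0,-0.15,0],0,-1],
    [[0,-0.15,0],0,-1],
    [[0,-0.15,0],0,-1],
    [[0,-0.15,0.1],0,-1],
    [[0,-0.15,0.1],0,-1],
    [[0,-0.1,0.15],0,-1],
    [[0,0,0.15],0,-1],
    [[0,0,0.1],0,-1],
    [[0,0,0],0,-1]
  ]
}}

```text
clock: 20.8
position: [591.3, 114.5, 223.6]
ee_rot: [-0.001, 0.012, 1.0, -0.0]
force: [0.1, -0.0, -6.9]
finger_gap: 0.102
```

```bash
python3 -c "
from m import *
plan([591,93,156],178.7,4,1)
d=snap('side','side12')
cv2.imwrite('pics/v12.png',cv2.resize(d['image'][110:260,330:510,::-1],None,fx=4,fy=4))
"
```

```text
t 20.8 p [591.3 114.5 223.6] a 178.62 F [ 0.1 -0.  -6.9] gap 8.7
delta mm [ -0.3 -21.5 -67.6] dyaw 0.08 units -0.02
[[-0.0, -0.12, 0.38], -0.0],[[-0.0, -0.24, 0.75], -0.01],[[-0.0, -0.24, 0.75], -0.01],[[-0.0, -0.12, 0.38], -0.0],
```

View pics/v12.png

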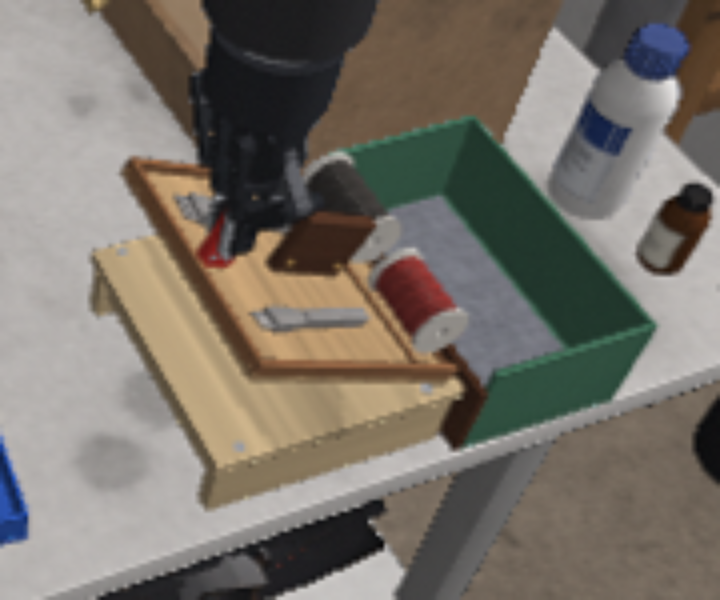

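```bash
python3 -c "
from m import *
for n,pts in (('side11',[(305,347),(500,345)]),('side12',[(258,376),(462,370)]),):
    s=L(n)
    q=[rayx(s,330+(x+.5)/4-.5,110+(y+.5)/4-.5,xp) for (x,y),xp in zip(pts,(687,690.5))]
    d=q[1]-q[0];print(n,q,np.linalg.norm(d[1:]),np.arctan2(-d[2],d[1]))
"
```

```text
side11 [array([687. , 114.3, 155.2]), array([690.5, 274.6,  90.4])] 172.91189461777094 0.3844987601752679
side12 [array([687. ,  85.4, 140. ]), array([690.5, 250.6,  74.5])] 177.65813765799584 0.3776935276724745
```

Call:
{"api": "step_arm", "payload": {
  "plan": [
    [[0,0,0.05],0,-1],
    [[0,0,0.06],0,-1],
    [[0,0,0.06],0,-1],
    [[0,0,0.06],0,-1],
    [[0,0,0.06],0,-1],
    [[0,0,0.05],0,-1],
    [[0,0,0.03],0,-1],
    [[0,0,0],0,-1],
    [[0,0,0],0,-1],
    [[0,0,0],0,-1]
  ]
}}

```text
clock: 21.85
position: [592.5, 113.7, 215.5]
ee_rot: [0.002, 0.012, 1.0, -0.0]
force: [-1.1, -6.9, 5.7]
finger_gap: 0.102
```

Call:
{"api": "step_arm", "payload": {
  "plan": [
    [[0,0.03,-0.04],0,-1],
    [[0,0.05,-0.04],0,-1],
    [[0,0.06,0],0,-1],
    [[0,0.06,0],0,-1],
    [[0,0.06,0],0,-1],
    [[0,0.05,0],0,-1],
    [[0,0,0],0,-1],
    [[0,0,0],0,-1],
    [[0,0,0],0,-1],
    [[0,0,0],0,-1]
  ]
}}

```text
clock: 22.85
position: [592.4, 121.8, 217.0]
ee_rot: [0.001, 0.012, 1.0, -0.002]
force: [0.8, -14.4, 7.7]
finger_gap: 0.104
```

```bash
python3 -c "
from m import *
plan([591,93,156],178.7,4,1)
d=snap('side','side13')
cv2.imwrite('pics/v13.png',cv2.resize(d['image'][110:260,330:510,::-1],None,fx=4,fy=4))
"
```

```text
t 22.85 p [592.4 121.8 217. ] a 178.64 F [  0.8 -14.4   7.7] gap 8.9
delta mm [ -1.4 -28.8 -61. ] dyaw 0.06 units -0.01
[[0.0, -0.16, 0.34], -0.0],[[0.01, -0.32, 0.68], -0.0],[[0.01, -0.32, 0.68], -0.0],[[0.0, -0.16, 0.34], -0.0],
```

View pics/v13.png

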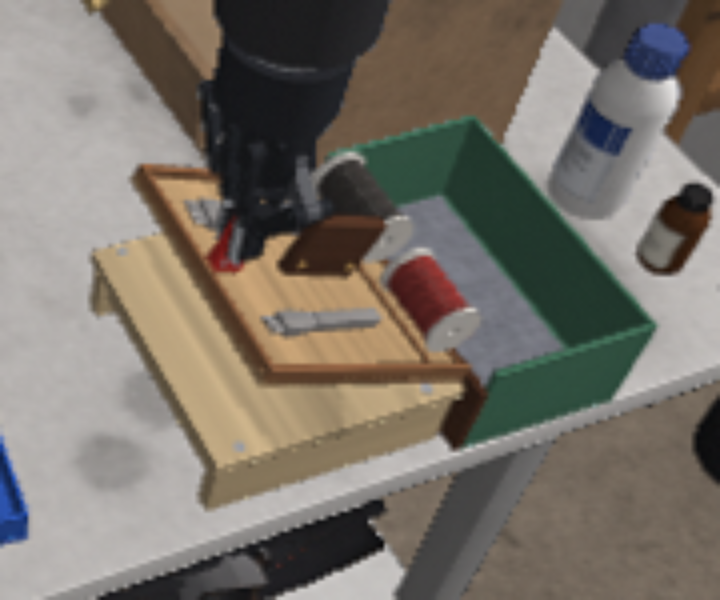

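Call:
{"api": "step_arm", "payload": {
  "plan": [
    [[0,0.06,-0.08],0,-1],
    [[0,0.07,-0.08],0,-1],
    [[0,0.08,-0.08],0,-1],
    [[0,0.08,-0.08],0,-1],
    [[0,0.08,-0.08],0,-1],
    [[0,0.08,-0.08],0,-1],
    [[0,0,0],0,-1],
    [[0,0,0],0,-1],
    [[0,0,0],0,-1],
    [[0,0,0],0,-1]
  ]
}}

```text
clock: 23.9
position: [592.7, 135.1, 231.3]
ee_rot: [0.0, 0.012, 1.0, -0.002]
force: [2.3, -14.1, 5.9]
finger_gap: 0.106
```

```bash
python3 -c "
from m import *
plan([591,93,156],178.7,4,1)
d=snap('side','side14')
cv2.imwrite('pics/v14.png',cv2.resize(d['image'][110:260,330:510,::-1],None,fx=4,fy=4))
"
```

```text
t 23.9 p [592.7 135.1 231.3] a 178.64 F [  2.3 -14.1   5.9] gap 9.0
delta mm [ -1.7 -42.1 -75.3] dyaw 0.06 units -0.01
[[0.0, -0.23, 0.42], -0.0],[[0.01, -0.47, 0.84], -0.0],[[0.01, -0.47, 0.84], -0.0],[[0.0, -0.23, 0.42], -0.0],
```

View pics/v14.png

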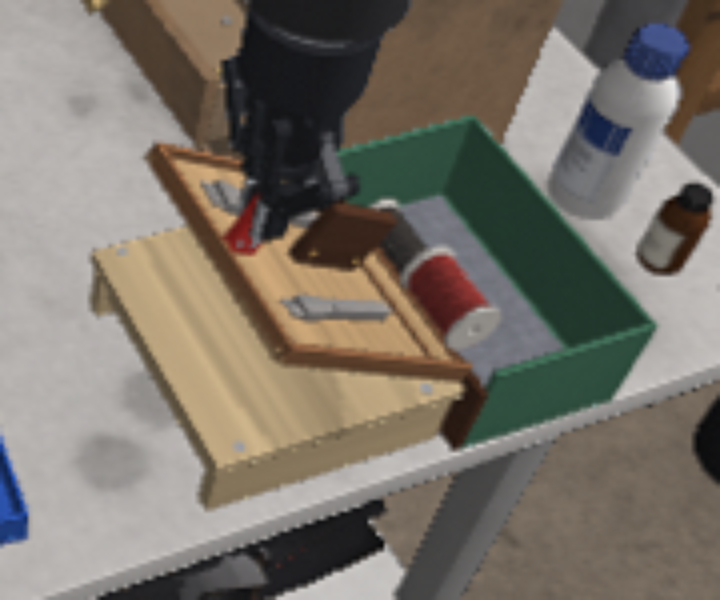

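The spools are going over the lip at (400,230) and (455,300). I tilt a little further and wait.

Call:
{"api": "step_arm", "payload": {
  "plan": [
    [[0,0,0],0,-1],
    [[0,0.05,-0.05],0,-1],
    [[0,0.06,-0.06],0,-1],
    [[0,0.06,-0.06],0,-1],
    [[0,0,0],0,-1],
    [[0,0,0],0,-1],
    [[0,0,0],0,-1],
    [[0,0,0],0,-1],
    [[0,0,0],0,-1],
    [[0,0,0],0,-1]
  ]
}}

```text
clock: 24.95
position: [592.8, 140.4, 236.3]
ee_rot: [0.0, 0.012, 1.0, -0.002]
force: [2.5, -12.9, 6.0]
finger_gap: 0.104
```

```bash
python3 -c "
from m import *
plan([591,93,156],178.7,4,1)
d=snap('side','side15')
cv2.imwrite('pics/v15.png',cv2.resize(d['image'][110:260,330:510,::-1],None,fx=4,fy=4))
"
```

```text
t 24.95 p [592.8 140.4 236.3] a 178.64 F [  2.5 -12.9   6. ] gap 8.8
delta mm [ -1.8 -47.4 -80.3] dyaw 0.06 units -0.01
[[0.0, -0.26, 0.45], -0.0],[[0.01, -0.53, 0.89], -0.0],[[0.01, -0.53, 0.89], -0.0],[[0.0, -0.26, 0.45], -0.0],
```

View pics/v15.png

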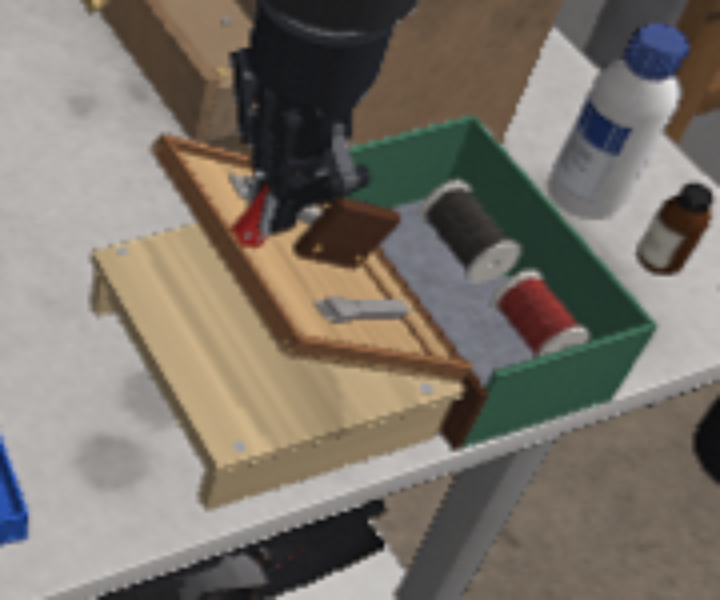

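Both spools lie in the bin at (475,230) and (545,310), and the irons are resting at the batten. I lower the back along the reverse arc.

```bash
python3 -c "
import numpy as np
a=.2507+np.linspace(.556,0,21);y=-169.3*np.cos(a);z=169.3*np.sin(a)
print(np.c_[np.diff(y)/30,-np.diff(z)/30].round(3))
"
```

```text
[[-0.112  0.11 ]
 [-0.109  0.113]
 [-0.105  0.116]
 [-0.102  0.119]
 [-0.099  0.122]
 [-0.095  0.125]
 [-0.092  0.127]
 [-0.088  0.13 ]
 [-0.085  0.132]
 [-0.081  0.134]
 [-0.077  0.137]
 [-0.073  0.139]
 [-0.07   0.141]
 [-0.066  0.143]
 [-0.062  0.144]
 [-0.058  0.146]
 [-0.053  0.147]
 [-0.049  0.149]
 [-0.045  0.15 ]
 [-0.041  0.151]]
```

Call:
{"api": "step_arm", "payload": {
  "plan": [
    [[0,-0.12,0.08],0,-1],
    [[0,-0.12,0.1],0,-1],
    [[0,-0.11,0.11],0,-1],
    [[0,-0.11,0.12],0,-1],
    [[0,-0.1,0.12],0,-1],
    [[0,-0.1,0.12],0,-1],
    [[0,-0.1,0.13],0,-1],
    [[0,-0.09,0.13],0,-1],
    [[0,-0.09,0.13],0,-1],
    [[0,-0.08,0.13],0,-1]
  ]
}}

```text
clock: 26.0
position: [591.7, 111.7, 199.9]
ee_rot: [0.0, 0.012, 1.0, 0.0]
force: [1.3, -3.4, 3.4]
finger_gap: 0.109
```

```bash
python3 -c "
from m import *
plan([591,92,157],178.7,4,1)
d=snap('side','side16')
cv2.imwrite('pics/v16.png',cv2.resize(d['image'][110:260,330:510,::-1],None,fx=4,fy=4))
"
```

```text
t 26.0 p [591.7 111.7 199.9] a 178.61 F [ 1.3 -3.4  3.4] gap 9.3
delta mm [ -0.7 -19.7 -42.9] dyaw 0.09 units -0.02
[[0.0, -0.11, 0.24], -0.0],[[0.0, -0.22, 0.48], -0.01],[[0.0, -0.22, 0.48], -0.01],[[0.0, -0.11, 0.24], -0.0],
```

View pics/v16.png

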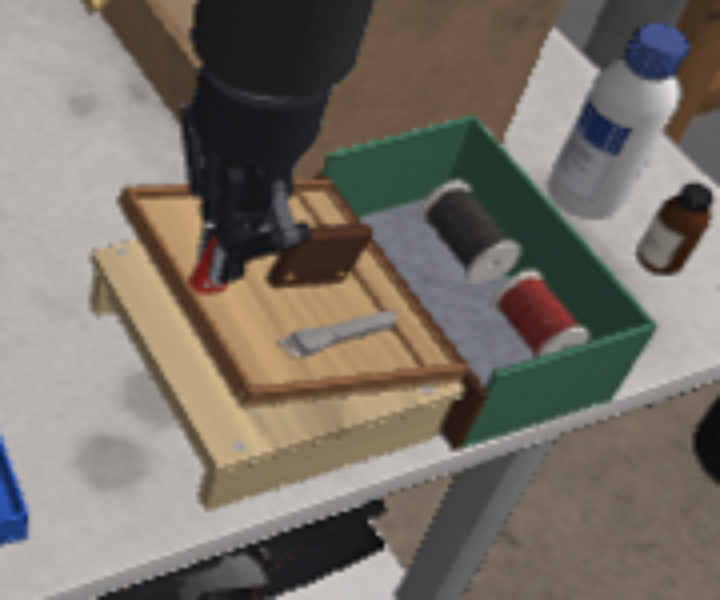

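Call:
{"api": "step_arm", "payload": {
  "plan": [
    [[0,-0.08,0.13],0,-1],
    [[0,-0.08,0.14],0,-1],
    [[0,-0.07,0.14],0,-1],
    [[0,-0.07,0.14],0,-1],
    [[0,-0.07,0.14],0,-1],
    [[0,-0.06,0.14],0,-1],
    [[0,-0.06,0.14],0,-1],
    [[0,-0.06,0.14],0,-1],
    [[0,-0.05,0.14],0,-1],
    [[0,-0.05,0.14],0,-1]
  ]
}}

```text
clock: 27.05
position: [591.0, 92.4, 158.0]
ee_rot: [0.0, 0.012, 1.0, 0.0]
force: [0.4, 3.2, -0.1]
finger_gap: 0.107
```

```bash
python3 -c "
from m import *
plan([591,92,157],178.7,4,1)
d=snap('side','side17')
cv2.imwrite('pics/v17.png',cv2.resize(d['image'][110:260,330:510,::-1],None,fx=4,fy=4))
"
```

```text
t 27.05 p [591.   92.4 158. ] a 178.63 F [ 0.4  3.2 -0.1] gap 9.1
delta mm [-0.  -0.4 -1. ] dyaw 0.07 units -0.01
[[0.0, -0.0, 0.01], -0.0],[[0.0, -0.0, 0.01], -0.0],[[0.0, -0.0, 0.01], -0.0],[[0.0, -0.0, 0.01], -0.0],
```

View pics/v17.png

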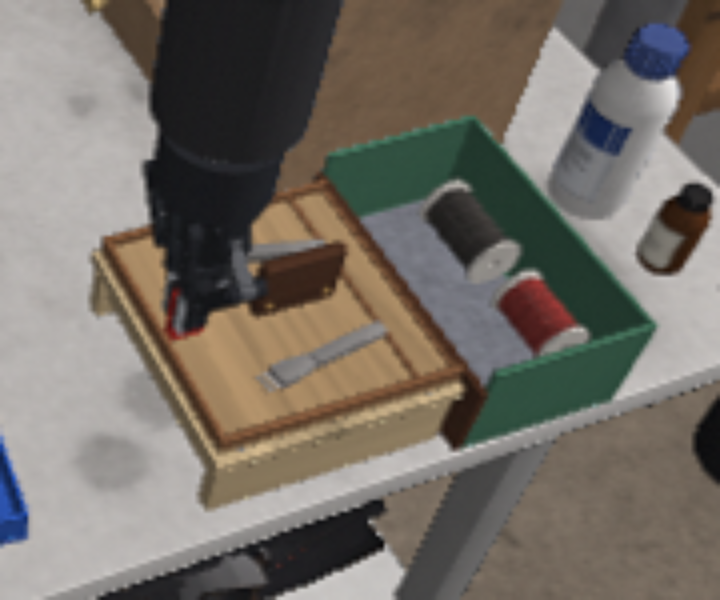

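Flat again. I press about 1 mm down, then release and rise.

Call:
{"api": "step_arm", "payload": {
  "plan": [
    [[0,0,0.04],0,-1],
    [[0,0,0.03],0,-1],
    [[0,0,0],0,-1],
    [[0,0,0],0,-0.8],
    [[0,0,0],0,-0.6],
    [[0,0,0],0,-0.4],
    [[0,0,0],0,-0.3],
    [[0,0,0],0,-0.3],
    [[0,0,0],0,-0.3],
    [[0,0,0],0,-0.3]
  ]
}}

```text
clock: 28.1
position: [591.0, 92.2, 156.2]
ee_rot: [-0.0, 0.012, 1.0, -0.0]
force: [-0.6, 0.7, -0.4]
finger_gap: 0.354
```

Call:
{"api": "step_arm", "payload": {
  "plan": [
    [[0,0,-0.2],0,-0.3],
    [[0,0,-0.5],0,-0.3],
    [[0,0,-0.7],0,-0.3],
    [[0,0,-0.8],0,-0.3],
    [[0,-0.5,-0.8],0,-0.3],
    [[0,-0.9,-0.4],0,-0.3],
    [[0,-0.9,0],0,-0.3],
    [[0,-0.9,0],0,-0.3],
    [[0,-0.9,0],0,-0.3],
    [[0,-0.5,0],0,-0.3]
  ]
}}

```text
clock: 29.1
position: [587.4, -47.3, 258.9]
ee_rot: [0.0, 0.013, 1.0, -0.0]
force: [-0.1, -0.6, 0.9]
finger_gap: 0.352
```

```bash
python3 -c "
from m import *
plan([591,92,157],178.7,4,1)
d=snap('side','side18')
cv2.imwrite('pics/v18.png',cv2.resize(d['image'][110:260,330:510,::-1],None,fx=4,fy=4,interpolation=2))
d=snap('top','top18')
cv2.imwrite('pics/v18t.png',cv2.resize(d['image'][130:230,180:310,::-1],None,fx=6,fy=6,interpolation=2))
"
```

```text
t 29.1 p [587.4 -47.3 258.9] a 178.57 F [-0.1 -0.6  0.9] gap 29.9
delta mm [   3.6  139.3 -101.9] dyaw 0.13 units -0.03
[[-0.0, 0.77, 0.57], -0.0],[[-0.0, 1.55, 1.13], -0.01],[[-0.0, 1.55, 1.13], -0.01],[[-0.0, 0.77, 0.57], -0.0],
```

View pics/v18.png

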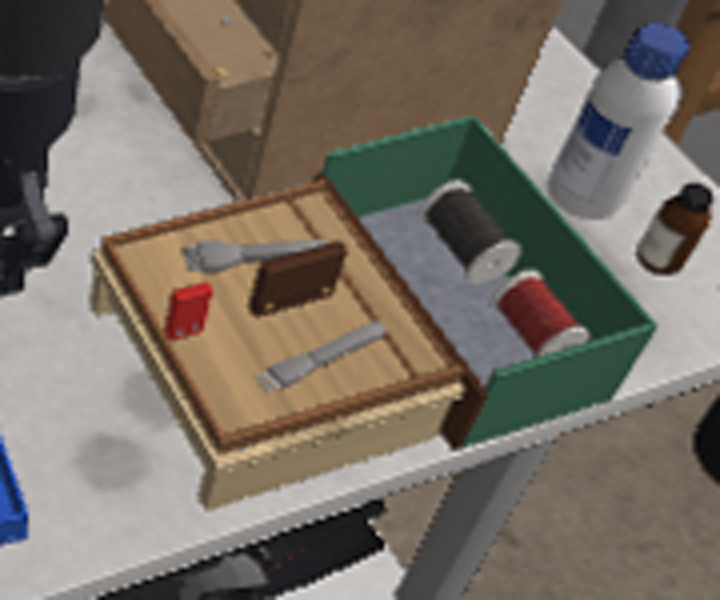

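View pics/v18t.png

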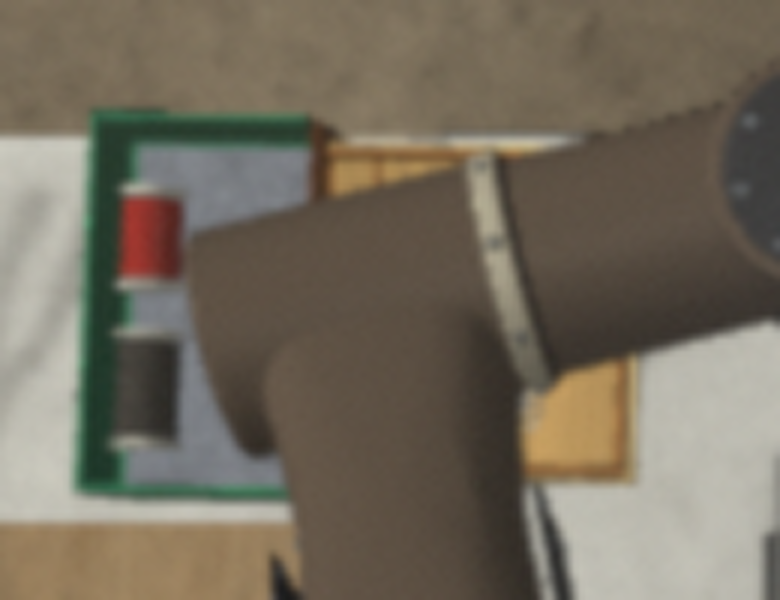

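```bash
python3 -c "
from m import *
s=L('side18');h=cv2.cvtColor(s['image'],cv2.COLOR_RGB2HSV)
m=((h[...,1]<70)&(h[...,2]>70)).astype(np.uint8)
for nm,(x0,x1,y0,y1) in dict(narrow=(392,428,188,209),wide=(374,414,166,180)).items():
    k=np.zeros_like(m);k[y0:y1,x0:x1]=m[y0:y1,x0:x1]
    n,lab,st,_=cv2.connectedComponentsWithStats(k);i=1+st[1:,4].argmax();v,u=np.nonzero(lab==i)
    q=np.array([ray(s,a,b,77)[:2] for a,b in zip(u,v)]).astype(np.float32)
    l=cv2.fitLine(q,2,0,.01,.01).ravel();t=(q-l[2:])@l[:2]
    print(nm,len(u),'dir deg from +y (to +x)',np.degrees(np.arctan2(l[0],l[1])),'ends',l[2:]+t.min()*l[:2],l[2:]+t.max()*l[:2],np.ptp(t))
    # shank profile
    n_=np.array([-l[1],l[0]])
    for a in np.arange(t.min(),t.max(),10):
        w=(t>=a)&(t<a+10); o=(q[w]-l[2:])@n_; print(round(float(a),1),q[w].mean(0),o.min(),o.max())
f=lambda x,y,z:ray(s,330+(x+.5)/4-.5,110+(y+.5)/4-.5,z)
print('narrow tip',f(384,325,78),'shank base',f(312,360,78),'head end',f(262,381,78))
print('wide head end',f(188,260,78),'shank start',f(240,253,78),'shank seen end',f(322,243,78))
d=np.array(s['image'][160:215,365:435,::-1]);cv2.imwrite('pics/v18z.png',cv2.resize(d,None,fx=10,fy=10,interpolation=2))
"
```

```text
narrow 173 dir deg from +y (to +x) 172.2052 ends [641.4 219.7] [655.1 119.7] 100.91383
-53.6 [641.3 214.5] -6.8412805 6.7414765
-43.6 [643.6 204.6] -6.5087867 6.8761907
-33.6 [645.3 195.5] -6.3436956 7.143771
-23.6 [646.6 185.2] -6.1792874 7.276705
-13.6 [647.5 174.9] -5.852708 6.131028
-3.6 [649.1 165.2] -5.690529 6.399571
6.4 [649.8 154.9] -7.9230895 7.9324822
16.4 [651.4 145.2] -9.200437 9.451964
26.4 [652.8 135.5] -8.864124 8.319012
36.4 [654.9 125.5] -7.2646832 7.1911006
46.4 [653.1 119.8] -5.8385544 2.0275054
wide 171 dir deg from +y (to +x) 12.209165 ends [538.5 122.3] [559.8 220.8] 100.74333
-39.4 [539.2 127.4] -11.096357 12.692661
-29.4 [541.1 137.2] -12.346612 14.748141
-19.4 [543.3 146.7] -13.180197 13.902205
-9.4 [546.4 156.2] -10.7965355 8.47209
0.6 [548.9 165.8] -9.238969 7.2055435
10.6 [552.1 175.1] -10.076474 5.516514
20.6 [552.4 185.4] -4.8392553 4.249599
30.6 [553.3 195.7] -5.2599087 6.285557
40.6 [555.6 205.6] -3.67764 5.015544
50.6 [558.  215.5] -1.6650639 3.3219109
60.6 [557.8 221.2] 2.0514698 2.0514698
narrow tip [640.8 220.6  78. ] shank base [649.8 159.5  78. ] head end [653.5 119.7  78. ]
wide head end [540.7 123.6  78. ] shank start [547.7 161.   78. ] shank seen end [559.9 220.1  78. ]
```

View pics/v18z.png

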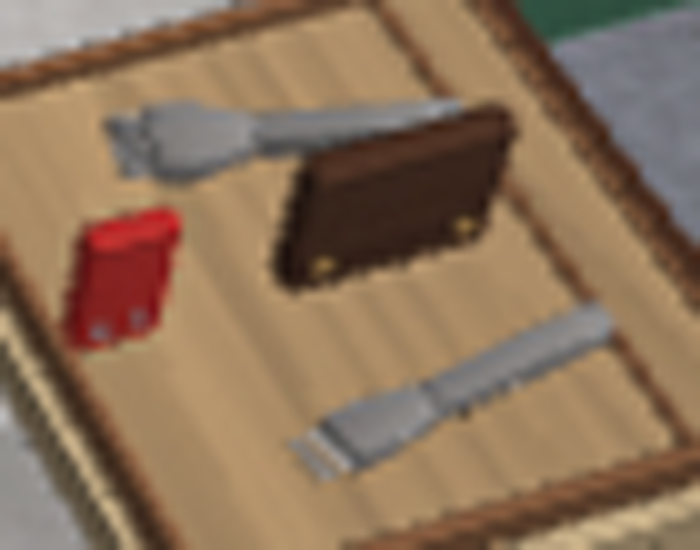

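```bash
python3 -c "
from m import *
s=L('side18')
f=lambda x,y,z=78:ray(s,365+(x+.5)/10-.5,160+(y+.5)/10-.5,z)
a,b=f(255,113),f(450,99);print('wide far edge',a,b,np.degrees(np.arctan2(*(b-a)[:2])))
print('near at start, bottom z68',f(255,155,68),'near top',f(258,142))
print('tooth ends',f(106,122),f(128,172),'head corners far',f(190,103),'near',f(180,183,68))
print('narrow shank far',f(425,385),f(585,305),'near bottom z68',f(440,405,68),f(615,328,68))
print(np.linalg.inv(s['world_to_cam'])[:3,3])
"
```

```text
wide far edge [541.3 165.8  78. ] [556.2 220.4  78. ] 15.27383878968273
near at start, bottom z68 [548.1 164.1  68. ] near top [551.4 161.3  78. ]
tooth ends [529.4 124.7  78. ] [548.5 121.8  78. ] head corners far [531.3 150.4  78. ] near [550.  139.1  68. ]
narrow shank far [644.6 160.7  78. ] [635.8 215.6  78. ] near bottom z68 [645.8 167.   68. ] [639.5 225.6  68. ]
[1114.5 -294.5  835.4]
```

```bash
python3 -c "
from m import *
plan([645.8,173.7,195],188.5,10,1)
"
```

```text
t 29.2 p [587.5 -47.2 258.6] a 178.5 F [-0.3  0.9 -0.1] gap 29.7
delta mm [ 58.3 220.9 -63.6] dyaw 10.0 units -2.0
[[-0.1, 0.41, 0.12], -0.11],[[-0.2, 0.82, 0.24], -0.22],[[-0.22, 0.82, 0.24], -0.22],[[-0.23, 0.81, 0.24], -0.22],[[-0.25, 0.81, 0.24], -0.22],[[-0.27, 0.8, 0.24], -0.22],[[-0.28, 0.8, 0.24], -0.22],[[-0.3, 0.79, 0.24], -0.22],[[-0.31, 0.79, 0.24], -0.22],[[-0.16, 0.39, 0.12], -0.11],
```

Call:
{"api": "step_arm", "payload": {
  "plan": [
    [[-0.1,0.4,0.1],-0.1,-0.4],
    [[-0.2,0.8,0.2],-0.2,-0.4],
    [[-0.2,0.8,0.2],-0.2,-0.4],
    [[-0.25,0.8,0.25],-0.25,-0.4],
    [[-0.25,0.8,0.25],-0.25,-0.4],
    [[-0.25,0.8,0.25],-0.25,-0.4],
    [[-0.3,0.8,0.25],-0.25,-0.4],
    [[-0.3,0.8,0.25],-0.25,-0.4],
    [[-0.3,0.8,0.25],-0.25,-0.4],
    [[-0.15,0.4,0.1],0,-0.4]
  ]
}}

```text
clock: 30.2
position: [644.5, 177.3, 194.0]
ee_rot: [-0.001, -0.077, 0.997, -0.0]
force: [0.4, -1.0, -0.4]
finger_gap: 0.301
```

```bash
python3 -c "
from m import *
plan([645.8,173.7,143.5],188.5,6,1)
"
```

```text
t 30.2 p [644.5 177.3 194. ] a -171.21 F [ 0.4 -1.  -0.4] gap 25.5
delta mm [  1.3  -3.6 -50.5] dyaw -0.29 units 0.06
[[-0.0, -0.01, 0.17], 0.01],[[-0.0, -0.03, 0.34], 0.01],[[-0.0, -0.03, 0.34], 0.01],[[-0.0, -0.03, 0.34], 0.01],[[-0.01, -0.03, 0.34], 0.01],[[-0.0, -0.01, 0.17], 0.01],
```

Call:
{"api": "step_arm", "payload": {
  "plan": [
    [[-0.02,-0.06,0.1],0,-0.4],
    [[-0.01,-0.06,0.3],0,-0.4],
    [[0,0,0.4],0,-0.4],
    [[0,0,0.4],0,-0.4],
    [[0,0,0.3],0,-0.4],
    [[0,0,0.16],0,-0.4],
    [[0,0,0],0,-0.4],
    [[0,0,0],0,-0.4],
    [[0,0,0],0,-0.4],
    [[0,0,0],0,-0.4]
  ]
}}

```text
clock: 31.2
position: [646.3, 170.7, 146.1]
ee_rot: [0.0, -0.075, 0.997, 0.0]
force: [-1.6, 0.4, -0.3]
finger_gap: 0.302
```

```bash
python3 -c "
from m import *
plan([645.8,173.7,143.5],188.5,6,1)
d=snap('side','side20')
cv2.imwrite('pics/v20.png',cv2.resize(d['image'][130:230,360:480,::-1],None,fx=6,fy=6,interpolation=2))
"
```

```text
t 31.2 p [646.3 170.7 146.1] a -171.38 F [-1.6  0.4 -0.3] gap 25.6
delta mm [-0.5  3.  -2.6] dyaw -0.12 units 0.02
[[0.0, 0.01, 0.01], 0.0],[[0.0, 0.02, 0.02], 0.0],[[0.0, 0.02, 0.02], 0.0],[[0.0, 0.02, 0.02], 0.0],[[0.0, 0.02, 0.02], 0.0],[[0.0, 0.01, 0.01], 0.0],
```

View pics/v20.png

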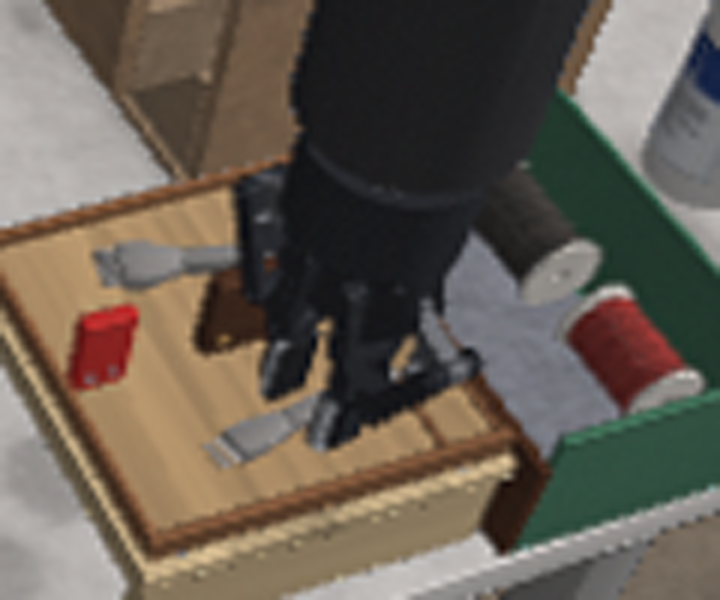

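The fingers straddle the narrow iron's shank at (330,410). I shift 4 mm forward, go 2.5 mm down and close.

Call:
{"api": "step_arm", "payload": {
  "plan": [
    [[0,0.06,0.04],0,-0.4],
    [[0,0.06,0.04],0,-0.4],
    [[0,0,0],0,-0.4],
    [[0,0,0],0,-0.6],
    [[0,0,0],0,-0.8],
    [[0,0,0],0,-1],
    [[0,0,0],0,-1],
    [[0,0,0],0,-1],
    [[0,0,0],0,-1],
    [[0,0,0],0,-1]
  ]
}}

```text
clock: 32.25
position: [645.5, 174.2, 143.3]
ee_rot: [0.0, -0.075, 0.997, 0.0]
force: [-1.3, 0.3, 2.6]
finger_gap: 0.096
```

Call:
{"api": "step_arm", "payload": {
  "plan": [
    [[0,0,-0.1],0,-1],
    [[0,0,-0.2],0,-1],
    [[0,0,-0.4],0,-1],
    [[0,0,-0.5],0,-1],
    [[0,0,-0.5],0,-1],
    [[0,0,-0.5],0,-1],
    [[0,0,-0.2],0,-1],
    [[0,0,0],0,-1],
    [[0,0,0],0,-1],
    [[0,0,0],0,-1]
  ]
}}

```text
clock: 33.25
position: [645.1, 174.0, 214.2]
ee_rot: [-0.001, -0.075, 0.997, -0.0]
force: [0.5, 0.9, -0.0]
finger_gap: 0.089
```

```bash
python3 -c "
from m import *
plan([621.7,-108.7,205],173.8,16,2)
d=snap('side','side21')
cv2.imwrite('pics/v21.png',cv2.resize(d['image'][110:230,360:480,::-1],None,fx=5,fy=5,interpolation=2))
"
```

```text
t 33.25 p [645.1 174.  214.2] a -171.39 F [ 0.5  0.9 -0. ] gap 7.5
delta mm [ -23.4 -282.7   -9.2] dyaw -14.81 units 2.96
[[0.05, -0.22, 0.01], 0.07],[[0.1, -0.44, 0.01], 0.14],[[0.14, -0.66, 0.02], 0.21],[[0.13, -0.66, 0.02], 0.21],[[0.12, -0.66, 0.02], 0.21],[[0.11, -0.67, 0.02], 0.21],[[0.09, -0.67, 0.02], 0.21],[[0.08, -0.67, 0.02], 0.21],[[0.07, -0.67, 0.02], 0.21],[[0.06, -0.67, 0.02], 0.21],[[0.04, -0.67, 0.02], 0.21],[[0.03, -0.67, 0.02], 0.21],[[0.02, -0.68, 0.02], 0.21],[[0.01, -0.68, 0.02], 0.21],[[-0.0, -0.45, 0.01], 0.14],[[-0.0, -0.23, 0.01], 0.07],
```

View pics/v21.png

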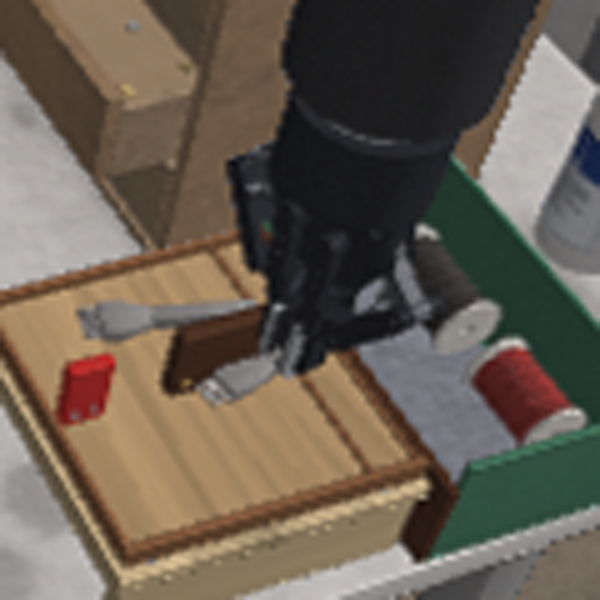

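The narrow iron is held level. I carry it to the tray.

Call:
{"api": "step_arm", "payload": {
  "plan": [
    [[0.05,-0.2,0],0.1,-1],
    [[0.1,-0.45,0],0.1,-1],
    [[0.15,-0.7,0],0.2,-1],
    [[0.15,-0.8,0],0.25,-1],
    [[0.15,-0.9,0],0.25,-1],
    [[0.12,-0.9,0],0.25,-1],
    [[0.1,-0.9,0],0.3,-1],
    [[0.1,-0.9,0],0.3,-1],
    [[0.08,-0.9,0],0.3,-1],
    [[0.05,-0.8,0],0.3,-1]
  ]
}}

```text
clock: 34.3
position: [627.2, -54.2, 215.2]
ee_rot: [-0.0, 0.029, 1.0, -0.0]
force: [0.1, -0.5, -1.5]
finger_gap: 0.087
```

```bash
python3 -c "
from m import *
plan([621.7,-108.7,130],173.8,7,1)
"
```

```text
t 34.3 p [627.2 -54.2 215.2] a 176.68 F [ 0.1 -0.5 -1.5] gap 7.4
delta mm [ -5.5 -54.5 -85.2] dyaw -2.88 units 0.58
[[0.01, -0.15, 0.24], 0.05],[[0.01, -0.3, 0.47], 0.1],[[0.01, -0.3, 0.47], 0.1],[[0.01, -0.3, 0.47], 0.1],[[0.0, -0.3, 0.47], 0.1],[[0.0, -0.3, 0.47], 0.1],[[-0.0, -0.15, 0.24], 0.05],
```

Call:
{"api": "step_arm", "payload": {
  "plan": [
    [[0.02,-0.5,0.1],0.1,-1],
    [[0.01,-0.4,0.3],0.1,-1],
    [[0.01,-0.4,0.5],0.1,-1],
    [[0.01,-0.3,0.5],0.1,-1],
    [[0,-0.15,0.5],0.1,-1],
    [[0,0,0.5],0.08,-1],
    [[0,0,0.3],0,-1],
    [[0,0,0.1],0,-1],
    [[0,0,0],0,-1],
    [[0,0,0],0,-1]
  ]
}}

```text
clock: 35.3
position: [623.5, -103.3, 131.7]
ee_rot: [0.0, 0.052, 0.999, 0.0]
force: [0.4, -0.4, -0.2]
finger_gap: 0.091
```

```bash
python3 -c "
from m import *
plan([621.7,-108.7,79.5],173.8,7,1)
d=snap('side','side22')
cv2.imwrite('pics/v22.png',cv2.resize(d['image'][160:260,240:370,::-1],None,fx=6,fy=6,interpolation=2))
"
```

```text
t 35.3 p [ 623.5 -103.3  131.7] a 174.0 F [ 0.4 -0.4 -0.2] gap 7.7
delta mm [ -1.8  -5.4 -52.2] dyaw -0.2 units 0.04
[[0.0, -0.02, 0.14], 0.0],[[0.01, -0.03, 0.29], 0.01],[[0.01, -0.03, 0.29], 0.01],[[0.01, -0.03, 0.29], 0.01],[[0.01, -0.03, 0.29], 0.01],[[0.01, -0.03, 0.29], 0.01],[[0.0, -0.02, 0.14], 0.0],
```

View pics/v22.png

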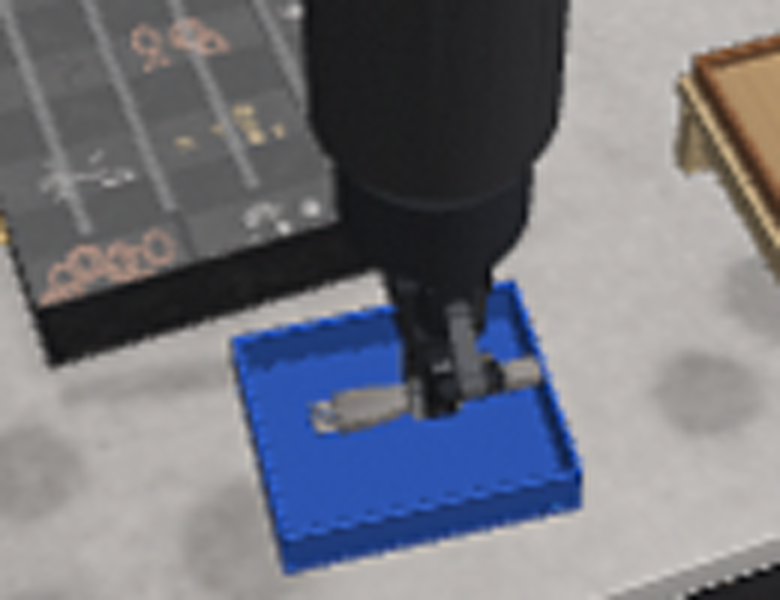

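```bash
python3 -c "
from m import *
s=L('side22')
f=lambda x,y,z:ray(s,240+(x+.5)/6-.5,160+(y+.5)/6-.5,z)
a,b=f(543,373,64),f(313,416,64);print('iron',a,b,(a+b)/2)
T=[f(234,340,30),f(285,572,0),f(285,540,30),f(581,480,30),f(516,282,30)];print(np.array(T)); print((T[0]+T[3])/2,(T[2]+T[4])/2)
"
```

```text
iron [633.6 -56.5  64. ] [ 619.4 -156.    64. ] [ 626.5 -106.2   64. ]
[[ 545.9 -169.9   30. ]
 [ 650.7 -182.3    0. ]
 [ 652.8 -181.4   30. ]
 [ 670.1  -52.4   30. ]
 [ 560.8  -37.9   30. ]]
[ 608.  -111.1   30. ] [ 606.8 -109.6   30. ]
```

Call:
{"api": "step_arm", "payload": {
  "plan": [
    [[0.02,-0.06,0.15],0,-1],
    [[0.02,-0.06,0.3],0,-1],
    [[0,-0.04,0.35],0,-1],
    [[0,0,0.35],0,-1],
    [[0,0,0.3],0,-1],
    [[0,0,0.15],0,-1],
    [[0,0,0.08],0,-1],
    [[0,0,0.03],0,-1],
    [[0,0,0],0,-1],
    [[0,0,0],0,-1]
  ]
}}

```text
clock: 36.35
position: [621.7, -108.1, 80.2]
ee_rot: [0.0, 0.053, 0.999, 0.0]
force: [-0.3, 0.1, -0.0]
finger_gap: 0.09
```

Call:
{"api": "step_arm", "payload": {
  "plan": [
    [[0,0,0.02],0,-1],
    [[0,0,0],0,-0.8],
    [[0,0,0],0,-0.7],
    [[0,0,0],0,-0.6],
    [[0,0,0],0,-0.6],
    [[0,0,-0.2],0,-0.5],
    [[0,0,-0.5],0,-0.4],
    [[0,0,-0.8],0,-0.4],
    [[0,0,-0.9],0,-0.4],
    [[0,0,-0.9],0,-0.4]
  ]
}}

```text
clock: 37.35
position: [621.3, -108.2, 179.6]
ee_rot: [-0.0, 0.053, 0.999, -0.0]
force: [1.3, 0.6, -0.8]
finger_gap: 0.301
```

```bash
python3 -c "
from m import *
plan([550,175,195],167,14,2)
d=snap('side','side23')
cv2.imwrite('pics/v23.png',cv2.resize(d['image'][150:260,240:450,::-1],None,fx=3.8,fy=3.8,interpolation=2))
"
```

```text
t 37.35 p [ 621.3 -108.2  179.6] a 173.97 F [ 1.3  0.6 -0.8] gap 25.6
delta mm [-71.3 283.2  15.4] dyaw -6.97 units 1.39
[[0.09, 0.25, -0.01], 0.04],[[0.19, 0.51, -0.03], 0.08],[[0.29, 0.76, -0.04], 0.12],[[0.29, 0.76, -0.04], 0.12],[[0.3, 0.75, -0.04], 0.12],[[0.31, 0.75, -0.04], 0.12],[[0.32, 0.75, -0.04], 0.12],[[0.33, 0.74, -0.04], 0.12],[[0.33, 0.74, -0.04], 0.12],[[0.34, 0.74, -0.04], 0.12],[[0.35, 0.73, -0.04], 0.12],[[0.36, 0.73, -0.04], 0.12],[[0.24, 0.48, -0.03], 0.08],[[0.12, 0.24, -0.01], 0.04],
```

View pics/v23.png

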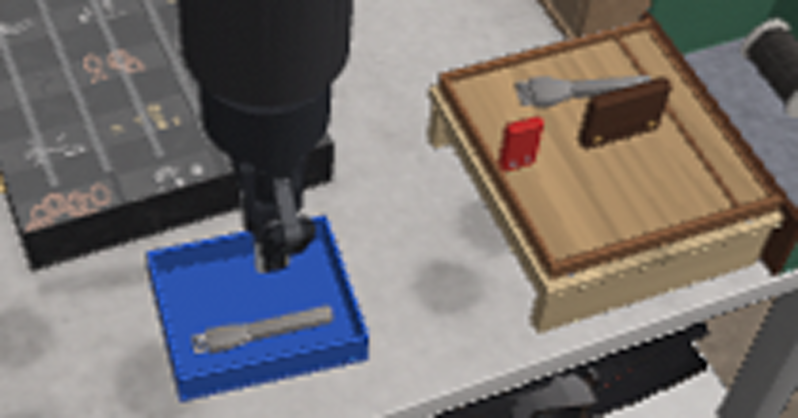

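The narrow iron lies in the tray, at (260,330). Now the wide one.

Call:
{"api": "step_arm", "payload": {
  "plan": [
    [[0.15,0.4,-0.3],0.1,-0.4],
    [[0.3,0.75,-0.4],0.1,-0.4],
    [[0.35,0.9,-0.3],0.15,-0.4],
    [[0.35,0.9,0],0.15,-0.4],
    [[0.35,0.9,0],0.15,-0.4],
    [[0.4,0.9,0],0.15,-0.4],
    [[0.4,0.9,0],0.15,-0.4],
    [[0.4,0.9,0],0.15,-0.4],
    [[0.4,0.9,0],0.15,-0.4],
    [[0.4,0.8,0],0.15,-0.4]
  ]
}}

```text
clock: 38.4
position: [556.9, 154.4, 208.7]
ee_rot: [0.0, 0.114, 0.994, 0.0]
force: [0.4, 0.2, -0.4]
finger_gap: 0.3
```

```bash
python3 -c "
from m import *
plan([550,175,175],167,6,1)
"
```

```text
t 38.4 p [556.9 154.4 208.7] a 166.96 F [ 0.4  0.2 -0.4] gap 25.5
delta mm [ -6.9  20.6 -33.7] dyaw 0.04 units -0.01
[[0.04, 0.06, 0.11], -0.0],[[0.08, 0.12, 0.22], -0.0],[[0.08, 0.12, 0.22], -0.0],[[0.08, 0.12, 0.22], -0.0],[[0.08, 0.12, 0.22], -0.0],[[0.04, 0.06, 0.11], -0.0],
```

Call:
{"api": "step_arm", "payload": {
  "plan": [
    [[0.1,0.2,0],0,-0.4],
    [[0.1,0.15,0],0,-0.4],
    [[0.1,0.1,0.1],0,-0.4],
    [[0.05,0.05,0.3],0,-0.4],
    [[0,0,0.4],0,-0.4],
    [[0,0,0.4],0,-0.4],
    [[0,0,0.4],0,-0.4],
    [[0,0,0.2],0,-0.4],
    [[0,0,0],0,-0.4],
    [[0,0,0],0,-0.4]
  ]
}}

```text
clock: 39.4
position: [550.6, 170.1, 154.1]
ee_rot: [-0.0, 0.113, 0.994, -0.0]
force: [-0.2, 0.6, 0.2]
finger_gap: 0.303
```

```bash
python3 -c "
from m import *
plan([550,175,143.5],167,6,1)
d=snap('side','side24')
cv2.imwrite('pics/v24.png',cv2.resize(d['image'][120:220,360:480,::-1],None,fx=6,fy=6,interpolation=2))
d=snap('top','top24')
cv2.imwrite('pics/v24t.png',cv2.resize(d['image'][130:230,200:310,::-1],None,fx=6,fy=6,interpolation=2))
"
```

```text
t 39.4 p [550.6 170.1 154.1] a 166.98 F [-0.2  0.6  0.2] gap 25.8
delta mm [ -0.6   4.9 -10.6] dyaw 0.02 units -0.0
[[0.01, 0.02, 0.04], -0.0],[[0.01, 0.03, 0.07], -0.0],[[0.01, 0.03, 0.07], -0.0],[[0.01, 0.03, 0.07], -0.0],[[0.01, 0.03, 0.07], -0.0],[[0.01, 0.02, 0.04], -0.0],
```

View pics/v24.png

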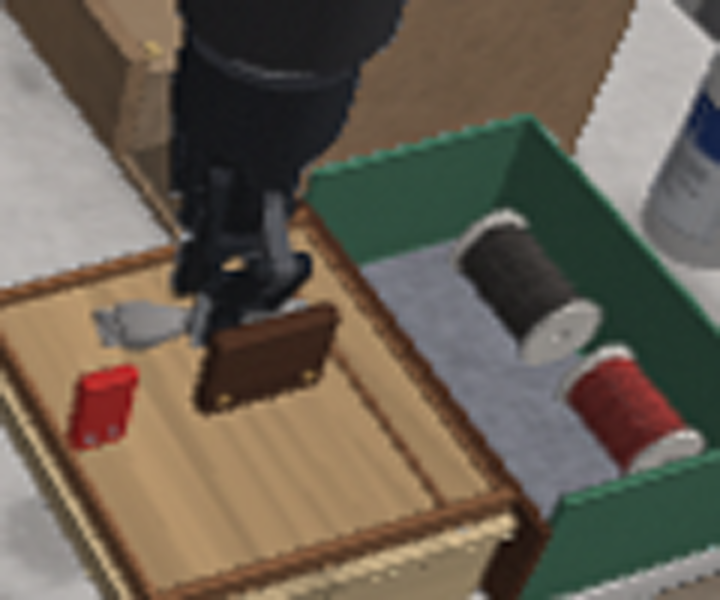

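View pics/v24t.png

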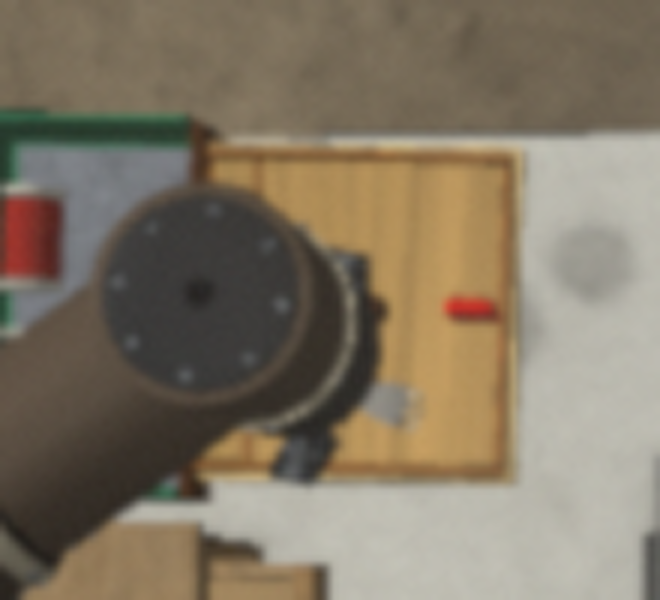

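The fingers straddle the wide iron's shank and the near one clears the fin. I go 5 mm forward and 10 mm down, then close.

Call:
{"api": "step_arm", "payload": {
  "plan": [
    [[0.03,0.08,0],0,-0.4],
    [[0.03,0.09,0],0,-0.4],
    [[0,0,0.1],0,-0.4],
    [[0,0,0.13],0,-0.4],
    [[0,0,0.12],0,-0.4],
    [[0,0,0],0,-0.4],
    [[0,0,0],0,-0.4],
    [[0,0,0],0,-0.4],
    [[0,0,0],0,-0.6],
    [[0,0,0],0,-0.8]
  ]
}}

```text
clock: 40.5
position: [550.9, 176.0, 145.3]
ee_rot: [0.001, 0.113, 0.994, 0.001]
force: [-3.1, 0.7, 13.7]
finger_gap: 0.109
```

Call:
{"api": "step_arm", "payload": {
  "plan": [
    [[0,0,0],0,-1],
    [[0,0,0],0,-1],
    [[0,0,0],0,-1],
    [[0,0,0],0,-1],
    [[0,0,-0.1],0,-1],
    [[0,0,-0.3],0,-1],
    [[0,0,-0.5],0,-1],
    [[0,0,-0.6],0,-1],
    [[0,0,-0.6],0,-1],
    [[0,0,-0.3],0,-1]
  ]
}}

```text
clock: 41.5
position: [550.2, 175.6, 217.3]
ee_rot: [0.001, 0.113, 0.994, 0.0]
force: [0.5, -0.3, -0.8]
finger_gap: 0.09
```

```bash
python3 -c "
from m import *
plan([581.9,-104.3,215],173.8,14,2)
d=snap('side','side25')
cv2.imwrite('pics/v25.png',cv2.resize(d['image'][100:220,360:480,::-1],None,fx=5,fy=5,interpolation=2))
"
```

```text
t 41.5 p [550.2 175.6 217.3] a 166.97 F [ 0.5 -0.3 -0.8] gap 7.7
delta mm [  31.7 -279.9   -2.3] dyaw 6.83 units -1.37
[[-0.09, -0.25, 0.0], -0.04],[[-0.17, -0.49, 0.0], -0.08],[[-0.25, -0.74, 0.01], -0.11],[[-0.25, -0.74, 0.01], -0.11],[[-0.24, -0.74, 0.01], -0.11],[[-0.23, -0.75, 0.01], -0.11],[[-0.22, -0.75, 0.01], -0.11],[[-0.22, -0.75, 0.01], -0.11],[[-0.21, -0.75, 0.01], -0.11],[[-0.2, -0.76, 0.01], -0.11],[[-0.19, -0.76, 0.01], -0.11],[[-0.19, -0.76, 0.01], -0.11],[[-0.12, -0.51, 0.0], -0.08],[[-0.06, -0.25, 0.0], -0.04],
```

View pics/v25.png

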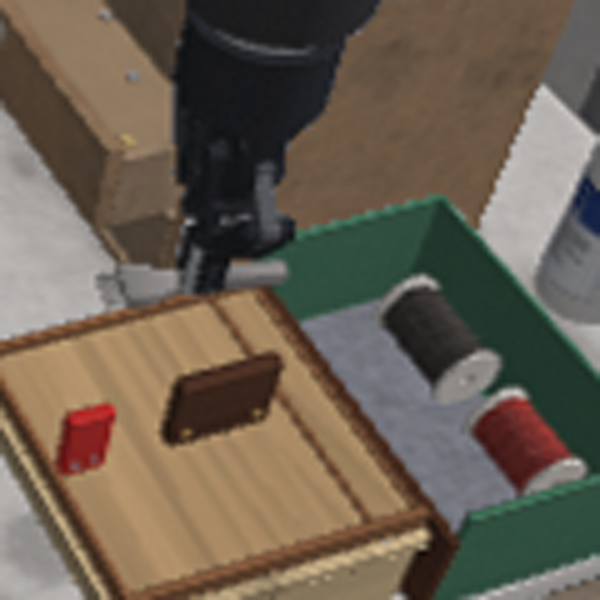

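The wide iron is held clear of the board. I carry it to the tray.

Call:
{"api": "step_arm", "payload": {
  "plan": [
    [[-0.05,-0.2,0],0,-1],
    [[-0.15,-0.45,0],-0.1,-1],
    [[-0.25,-0.7,0],-0.1,-1],
    [[-0.25,-0.8,0],-0.15,-1],
    [[-0.3,-0.9,0],-0.15,-1],
    [[-0.3,-0.9,0],-0.15,-1],
    [[-0.25,-0.9,0],-0.15,-1],
    [[-0.25,-0.9,0],-0.15,-1],
    [[-0.25,-0.9,0],-0.15,-1],
    [[-0.2,-0.8,0],-0.15,-1]
  ]
}}

```text
clock: 42.55
position: [575.3, -58.3, 214.2]
ee_rot: [-0.001, 0.059, 0.998, -0.0]
force: [0.4, -0.5, -1.3]
finger_gap: 0.09
```

```bash
python3 -c "
from m import *
plan([582.2,-101,130],173.8,7,1)
"
```

```text
t 42.55 p [575.3 -58.3 214.2] a 173.22 F [ 0.4 -0.5 -1.3] gap 7.6
delta mm [  6.9 -42.7 -84.2] dyaw 0.58 units -0.12
[[-0.03, -0.12, 0.23], -0.01],[[-0.07, -0.23, 0.47], -0.02],[[-0.07, -0.23, 0.47], -0.02],[[-0.06, -0.23, 0.47], -0.02],[[-0.06, -0.23, 0.47], -0.02],[[-0.06, -0.23, 0.47], -0.02],[[-0.03, -0.12, 0.23], -0.01],
```

Call:
{"api": "step_arm", "payload": {
  "plan": [
    [[-0.1,-0.5,0.1],-0.1,-1],
    [[-0.1,-0.4,0.3],0,-1],
    [[-0.1,-0.3,0.5],0,-1],
    [[-0.05,-0.2,0.5],0,-1],
    [[-0.05,0,0.5],0,-1],
    [[0,0,0.5],0,-1],
    [[0,0,0.3],0,-1],
    [[0,0,0.1],0,-1],
    [[0,0,0],0,-1],
    [[0,0,0],0,-1]
  ]
}}

```text
clock: 43.55
position: [583.6, -99.6, 132.1]
ee_rot: [0.0, 0.055, 0.999, -0.0]
force: [-0.7, -0.1, -1.7]
finger_gap: 0.087
```

```bash
python3 -c "
from m import *
plan([582.2,-101,83],173.8,7,1)
d=snap('side','side26')
cv2.imwrite('pics/v26.png',cv2.resize(d['image'][160:260,240:370,::-1],None,fx=6,fy=6,interpolation=2))
"
```

```text
t 43.55 p [583.6 -99.6 132.1] a 173.74 F [-0.7 -0.1 -1.7] gap 7.4
delta mm [ -1.4  -1.4 -49.1] dyaw 0.06 units -0.01
[[0.0, -0.0, 0.14], -0.0],[[0.01, -0.01, 0.27], -0.0],[[0.01, -0.01, 0.27], -0.0],[[0.01, -0.01, 0.27], -0.0],[[0.01, -0.01, 0.27], -0.0],[[0.01, -0.01, 0.27], -0.0],[[0.0, -0.0, 0.14], -0.0],
```

View pics/v26.png

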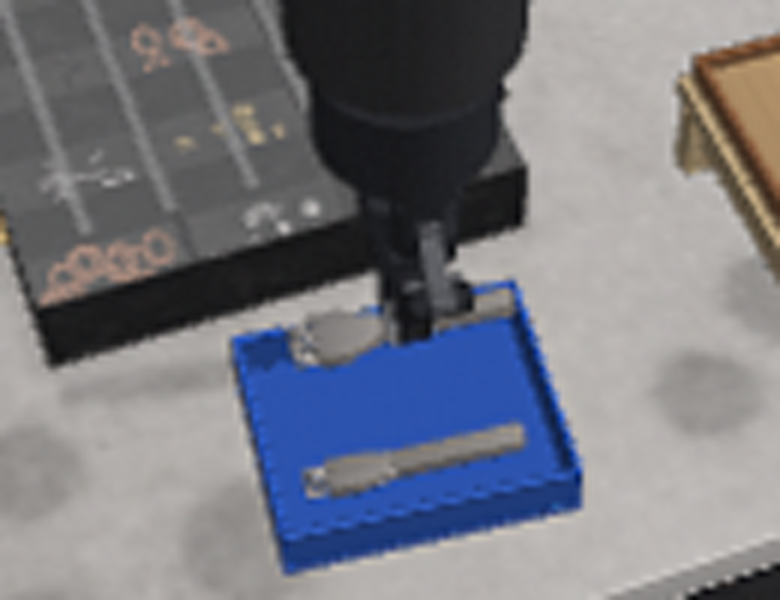

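```bash
python3 -c "
from m import *
s=L('side26')
f=lambda x,y,z:ray(s,240+(x+.5)/6-.5,160+(y+.5)/6-.5,z)
a,b=f(515,302,64),f(292,345,64);print('wide',a,b,(a+b)/2)
a,b=f(523,435,12),f(304,485,12);print('narrow',a,b,(a+b)/2)
"
```

```text
wide [594.2 -53.3  64. ] [ 581.3 -152.5   64. ] [ 587.8 -102.9   64. ]
narrow [629.2 -61.9  12. ] [ 619.  -162.2   12. ] [ 624.1 -112.1   12. ]
```

Call:
{"api": "step_arm", "payload": {
  "plan": [
    [[0,-0.08,0.15],0,-1],
    [[0,-0.08,0.3],0,-1],
    [[0,-0.04,0.35],0,-1],
    [[0,0,0.35],0,-1],
    [[0,0,0.3],0,-1],
    [[0,0,0.12],0,-1],
    [[0,0,0.06],0,-1],
    [[0,0,0.03],0,-1],
    [[0,0,0],0,-1],
    [[0,0,0],0,-1]
  ]
}}

```text
clock: 44.6
position: [582.9, -105.6, 82.3]
ee_rot: [0.0, 0.055, 0.999, 0.0]
force: [0.6, -0.2, -0.9]
finger_gap: 0.085
```

Call:
{"api": "step_arm", "payload": {
  "plan": [
    [[0,0,0.03],0,-1],
    [[0,0,0.02],0,-0.8],
    [[0,0,0],0,-0.7],
    [[0,0,0],0,-0.6],
    [[0,0,0],0,-0.6],
    [[0,0,-0.2],0,-0.6],
    [[0,0,-0.5],0,-0.5],
    [[0,0,-0.8],0,-0.4],
    [[0,0,-0.9],0,-0.4],
    [[0,0,-0.9],0,-0.4]
  ]
}}

```text
clock: 45.6
position: [582.5, -105.7, 180.6]
ee_rot: [-0.0, 0.055, 0.999, -0.0]
force: [0.7, -0.3, -0.1]
finger_gap: 0.3
```

Call:
{"api": "step_arm", "payload": {
  "plan": [
    [[0,0,-0.8],0,-0.4],
    [[0,0,-0.8],0,-0.4],
    [[0,-0.5,-0.8],0,-0.4],
    [[0,-0.9,0],0,-0.4],
    [[0,-0.9,0],0,-0.4],
    [[0,-0.9,0],0,-0.4],
    [[0,-0.7,0],0,-0.4],
    [[0,-0.3,0],0,-0.4],
    [[0,0,0],0,-0.4],
    [[0,0,0],0,-0.4]
  ]
}}

```text
clock: 46.6
position: [568.9, -230.6, 251.5]
ee_rot: [0.0, 0.055, 0.998, 0.0]
force: [0.2, 0.2, -0.7]
finger_gap: 0.303
```

```bash
python3 -c "
from m import *
print(pose()[:2])
d=snap('side','side27');snap('top','top27')
cv2.imwrite('pics/v27.png',cv2.resize(d['image'][110:260,240:510,::-1],None,fx=2.9,fy=2.9,interpolation=2))
s=d
f=lambda x,y,z:ray(s,240+(x+.5)/2.9-.5,110+(y+.5)/2.9-.5,z)
"
```

```text
(array([ 568.9, -230.6,  251.5]), np.float64(173.7027969746608))
```

View pics/v27.png

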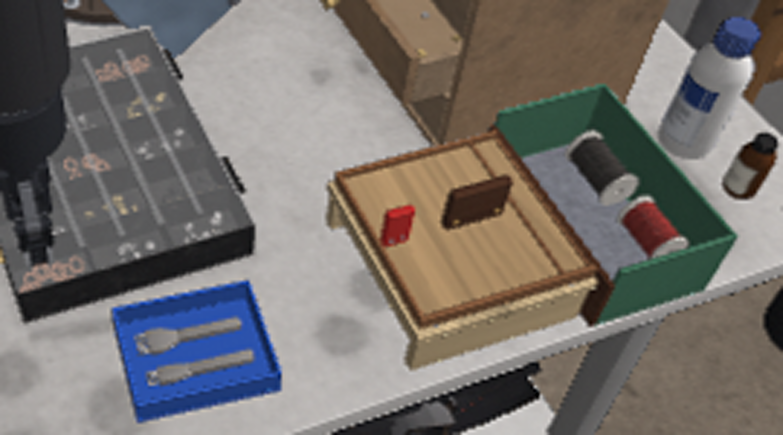

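View pics/top27.png

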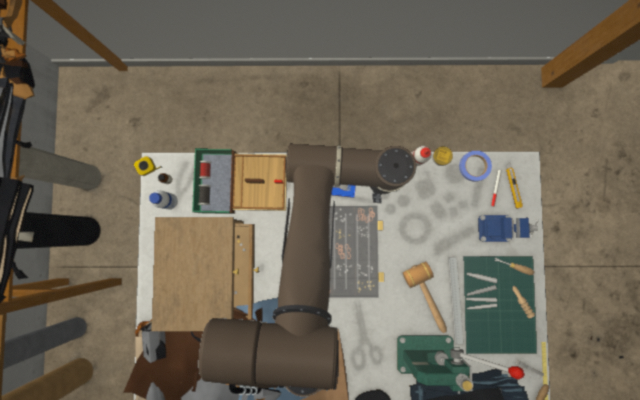

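```bash
python3 -c "
from m import *
s=L('side27')
f=lambda x,y,z:ray(s,240+(x+.5)/2.9-.5,110+(y+.5)/2.9-.5,z)
for n,a,b in (('wide',(242,323),(136,343)),('narrow',(253,355),(148,377))):
    p=(f(*a,12)+f(*b,12))/2;print(n,p-np.array([607.4,-110.3,0]))
print('board back corners',f(418,323,76),f(337,175,76),'front',f(595,270,76))
a,b=f(418,323,76),f(337,175,76)
for n in('side0','side27'):
    d=L(n);h=cv2.cvtColor(d['image'],cv2.COLOR_RGB2HSV);m=((h[...,0]>15)&(h[...,0]<30)&(h[...,1]>120)&(h[...,2]>120));m[:262]=0;m[285:]=0;m[:,:255]=0;m[:,285:]=0
    v,u=np.nonzero(m);print(n,len(u),u.mean(),v.mean())
print(np.abs(L('side0')['image'][255:315,180:255].astype(int)-L('side27')['image'][255:315,180:255]).mean())
order.job_done()
"
```

```text
wide [-22.3   2.2  12. ]
narrow [15.9 -0.6 12. ]
board back corners [687.7  68.4  76. ] [502.4  77.6  76. ] front [693.  247.5  76. ]
side0 267 269.0449438202247 273.7940074906367
side27 273 269.0842490842491 273.94139194139194
11.204074074074073
the job is handed in; nothing more can be done
```

The job is done and handed in at about 46.7 s of the 72 s allowed; `job_done` gives no verdict.

**What I did:**
- I carried the loaded board by its fin to the stand, set it against the rail and let go.
- I tipped it by the red tab until both spools rolled into the green bin.
- I laid the board flat again, released it, and put both irons in the blue tray.

**Tipping slip:** partway through, the grip on the tab held the board so stiffly that the front edge lifted. By my estimate it ended up 30 to 40 mm from its place at the rail, at a tilt of about 0.37 rad. I put the front back down behind the rail and pushed against it, and the board turned to about 0.55 rad. With the front against the rail before the spools rolled, I estimate the tilt was about 0.38–0.40 rad, so step 2 should have been met. I could not read that tilt directly.

**Last checks, from the side picture:**
- **Spools:** both lie in the bin.
- **Irons:** relative to the tray centre, the wide one is at about (-22, +2) mm and the narrow one at (+16, -1) mm, measured in world axes (the tray is turned about 6°).
- **Board:** its corners are within about 4 mm of where I first set it down, where I put the front within a few mm of the rail. It looks flat and parallel to the rail.
- **Gripper:** it is clear of everything.
- **Bystanders:** the wax cake has not moved (under 0.2 pixel). For the bottles I only compared pixels between the first and last pictures, and those differed by 11 grey levels on average. I didn't find out why, and I didn't measure where the bottles stand. The arm was never brought near them.

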